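# Snap a bearing cap into its housing with a hand pusher

## Task

The bearing housing bolted to the bench is missing its cap. Set the smaller of the two grey caps, boss up, level in the housing's mouth and let go of it; then take the hand pusher and press the cap straight down with it (not with the fingers) past the clips and on until the spring under it is flat on the bearing, bearing on it there for a moment with about 20 N and never more than 30 N. Stand the pusher upright on the bench again, clear of the housing, and leave everything else where it is.

Things in the scene. Friction and masses are not known exactly. Their poses are not given: they have to be found in the camera images.
- housing: Round aluminium flange bearing housing, fixed to the bench: flange 100 mm diameter, 7 mm high; barrel of 78 mm diameter up to 46 mm, round recess open at the top. Origin: on its axis at the bench surface, z up. In the recess, under a soft ring spring (2 to 11 N), lies a bearing whose rigid top is 8 to 16 mm above the origin; the depth differs from unit to unit and must be felt.
- mouth (a point): Centre of the housing's rim, 46 mm above its origin. The mouth narrows from 63 mm diameter here to 52.8 mm at 4 mm below. A cap set in the mouth rests on the clips, its boss top 5 to 10 mm above this point. Pressed down flat on the bearing, the boss top is 4.5 to 12.5 mm below this point; let go, the spring lifts the cap against the hooks (boss top about 3.5 mm below).
- clip0 (a joint): Spring clip on the housing's +x side, yielding outward: 0 at rest, grows to about 0.0035 m as the cap passes. Each clip slopes inward to a hook 29 mm above the housing's origin; hooks leave 43 mm free. The push needed grows to roughly 8 to 15 N until the clips snap over the cap's edge, drops to 3 to 11 N on the spring, and rises sharply past 15 N on the bearing.
- clip1 (a joint): Spring clip on the housing's +y side, yielding outward: 0 at rest, grows to about 0.0035 m as the cap passes.
- clip2 (a joint): Spring clip on the housing's -x side, yielding outward: 0 at rest, grows to about 0.0035 m as the cap passes.
- clip3 (a joint): Spring clip on the housing's -y side, yielding outward: 0 at rest, grows to about 0.0035 m as the cap passes.
- cap: The smaller grey plastic cap, loose, the one that fits: disc of 50 mm diameter (side tapers to 43 mm at the underside), 11.5 mm thick, with a round boss of 24 mm diameter, 14 mm high and slightly domed, on top to hold it by; 25.5 mm high in all, 0.045 to 0.085 kg. Origin: centre of the underside, z up through the boss. Starts flat on the bench, boss up, left or right of the housing.
- wide_cap: A like grey cap of 66 mm diameter that is too wide for this housing; same boss and heights, same origin. To be left alone.
- pusher: Hand pusher, loose, standing upright on the bench to the right of the housing: flat round aluminium foot of 34 mm diameter (12 mm high), straight round wooden grip of 26 mm diameter from 18 to 62 mm up, rounded knob of 32 mm diameter on top, 80 mm high in all, 0.11 to 0.22 kg. Origin: centre of the foot's underside, z up along the grip.
- grease_tin: Flat blue and white tin, 69 mm diameter, 27 mm high, loose bystander. Origin: centre of the underside. To its left stands the monitor (fixed): foot and screen fill about x 0.50 to 0.75, y 0.20 to 0.50 m and more, high up; pass in front of it, x below 0.35 m.
- tape_roll: Small roll of pale tape, 60 mm diameter, 19 mm high, loose bystander near the front edge. Origin: centre of the underside.
- hex_key: Dark L-shaped hex key, 87 mm long, 6 mm high, loose bystander near the front edge. Origin: centre of its outline, at the bench.
- o_ring: Black rubber ring, 44 mm diameter, 8 mm high, loose bystander beyond the housing. Origin: centre, at the bench.
There are look-alikes about, which are no part of the job. What is shaped like the pusher but yellow is not meant. Leave any purple look-alike of the cap alone.

How it is judged:
By the outcome, as a careful person would: the job done as asked, in the order asked, and still so for the second after the job is handed in, with the robot touching nothing.
It also fails if it takes over 67 s, if anything falls off the work surface, if the arm or the gripper's body presses on something with over 40 N, if the wrist force passes 120 N, or if a joint passes its speed limit or range.

## Robot

A 7-joint arm with a two-finger parallel gripper is mounted at the origin on a cart in front of the work surface, level with it; the furniture and walls round the work are solid. World frame = base frame: x ahead of the robot, y to its left, z up, the work surface at z = 0. Lengths are in mm, angles in degrees, forces in N, time in s.
With the tool pointing down it reaches from about 400 to 850 mm from the base axis. Payload 10.4 kg.
Tool frame: the origin (TCP) lies at the very end of the fingers, on their centre line; the grasp point (between the pads) lies 19 mm behind it; z points along the fingers, y is the line along which they close (so a half turn about z gives the same grasp; the last joint's range is limited). The gripper opens to 87 mm and grips with 3 to 60 N. Pads are 19 mm wide; open, the fingers measure 117 mm over their backs; the gripper's body (75 mm by 190 mm) begins 51 mm behind the grasp point.
Start: joints at [-78.3, 19.034, -3.707, 83.658, 1.238, 77.344, -5.071], TCP at [140.523, 609.023, 192.076] pointing down, gripper open.
Joint ranges: [-148.97, 148.97], [-28.65, 121.19], [-84.17, 76.75], [9.2, 138.47], [-72.65, 252.65], [3.7, 117.97], [-149.18, 149.18]. Speed limits (degrees/s): [127.2, 127.2, 159.86, 159.86, 180, 180, 180].

## Interface

Orientations are given as a 3x3 rotation matrix whose columns are the frame's x, y, z axes.
In Python, from cell import * gives the robot as it stands.
- The arm moves only by the tool step_arm, never from a script. Its argument "commands" is a list of rows, each an object of numbers: "tx", "ty", "tz": the shift along the world's x, y, z in m; "rx", "ry", "rz": the turn, a rotation vector about the world's x, y, z in rad; "fingers": the opening, from 0 (shut) to 1 (fully open). A call has 1 to 10 rows; each row shifts and turns the commanded pose from where the row before left it; what a row does not reach is not made up. A row lasts 1/8 s, in which the tool goes at most 62.5 mm and 10.7 degrees, less where a joint would pass 70% of its speed; a pose out of reach is approached as far as the arm can. A call is refused whole if a number of a shift passes 0.0625 or a number of a turn 0.188, either way. A call with a gripper value outside its range is refused whole. The fingers move at their own pace and stop on an object; "grip_force" is the grip in N (left out, the last holds). Time passes only in rows, so rows that do not move let the fingers close. It gives the time, the measured TCP pose, the force, the opening and the grip force at its end, in the units of the state.
- get_obs(): the state, without advancing time (a new reading comes with each control period).
- snapshot(name): name is "scene" or "top" or "wrist"; returns a dict with "frame" (480x640x3 uint8, red, green, blue), "mtx" (3x3 intrinsics, pixels), "dist_coeffs" ([k1, k2, p1, p2, k3] as OpenCV has them; the pictures are not rectified), "cam_to_world" (4x4, takes a point from camera to world coordinates). Camera axes: x right, y down, z forward; pixel columns grow to the right and rows downward; lengths in mm; the calibration is good to about 2 mm. A picture is of the moment at which its call begins. There is no depth.
- close_job(): hands the job in; it is judged then, once.
The state is a dict: "t": time; "joints": joint angles; "qvel": joint speeds; "joint_torque": joint torques, N m; "ee_pos": TCP position; "tcp_rot": TCP orientation; "wrist_force": force on the tool from outside, world axes, zero at the start; "moment": the same for the moment, N m; "gripper_width": finger opening in mm; "grasp_force": force on a finger pad.
Only numpy, scipy, OpenCV 4.12 (cv2) and the standard library are available. Lean on these libraries where they do the work, as an engineer would, in place of code of your own. Each camera call takes 0.05 s, during which the arm holds its last target. There are 200 camera calls.

## Working session

There is one attempt and no reset: what is moved stays moved. The work goes in short steps, Python scripts to look and compute and a tool call to move; the robot and the scene stay as the last step left them, time stands still between calls to the robot, and variables do not carry over. Pictures are saved under pics/ and viewed, at most 10 in all, crops included, and the job is handed in when it is done.

Besides the shell and the picture viewer there is one more tool, called after "Request:" by a JSON object that holds its "method" and its "body". step_arm: Moves the arm, as the interface text tells. Its arguments: {"type":"object","properties":{"commands":{"type":"array"},"grip_force":{"type":"number"}},"required":["commands"]}

```bash
mkdir -p pics
cat > h.py <<'E'
from cell import *
import cv2, numpy as np, json
def ray(s,uv):
    p=cv2.undistortPoints(np.array([[uv]],float),np.array(s["mtx"],float),np.array(s["dist_coeffs"],float))[0,0]
    T=np.array(s["cam_to_world"]);return T[:3,3],T[:3,:3]@np.array([p[0],p[1],1])
def onz(s,uv,z):
    o,d=ray(s,uv);return (o+d*(z-o[2])/d[2])[:2].round(1)
def proj(s,P):
    T=np.linalg.inv(np.array(s["cam_to_world"]));
    r,_=cv2.projectPoints(np.array(P,float).reshape(-1,1,3),cv2.Rodrigues(T[:3,:3])[0],T[:3,3],np.array(s["mtx"],float),np.array(s["dist_coeffs"],float))
    return r[:,0].round(0)
def save(n,s,crop=None,k=1):
    f=s["frame"][:,:,::-1]
    if crop: a,b,c,d=crop; f=f[b:d,a:c]
    cv2.imwrite(f"pics/{n}.png",cv2.resize(f,None,fx=k,fy=k,interpolation=cv2.INTER_CUBIC))
E
python3 - <<'E'
from h import *
import pickle
S={n:snapshot(n) for n in("top","scene")}
pickle.dump(S,open("s.pkl","wb"))
for n in S: save(n+"0",S[n]); print(n,np.array(S[n]["cam_to_world"]).round(2).tolist())
o=get_obs();print(o["ee_pos"],o["tcp_rot"],o["wrist_force"],o["gripper_width"])
E
```

```text
top [[0.02, -1.0, 0.08, 480.74], [-1.0, -0.02, -0.01, -108.67], [0.01, -0.08, -1.0, 916.19], [0.0, 0.0, 0.0, 1.0]]
scene [[0.7, 0.61, -0.38, 880.44], [0.72, -0.58, 0.38, -444.76], [0.01, -0.53, -0.85, 810.54], [0.0, 0.0, 0.0, 1.0]]
[140.47584852 608.61823781 191.3259966 ] [[-9.74388169e-01  2.24872494e-01 -2.39849164e-04]
 [ 2.24872617e-01  9.74387364e-01 -1.25323832e-03]
 [-4.81128316e-05 -1.27507610e-03 -9.99999186e-01]] [-0.12704594 -0.04614442  0.5330246 ] 87.28810725754647
```

View pics/top0.png

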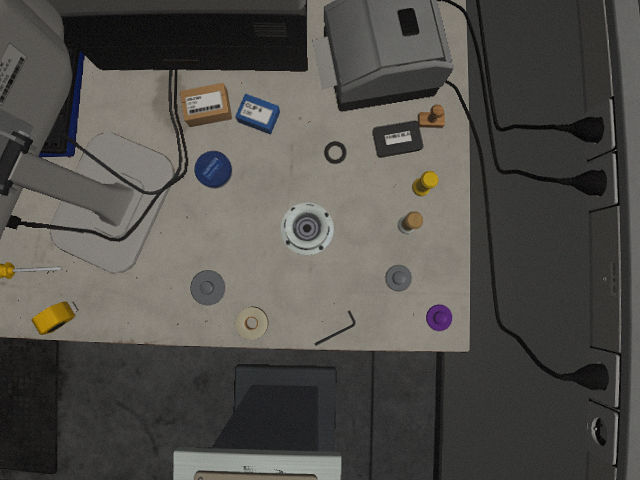

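View pics/scene0.png

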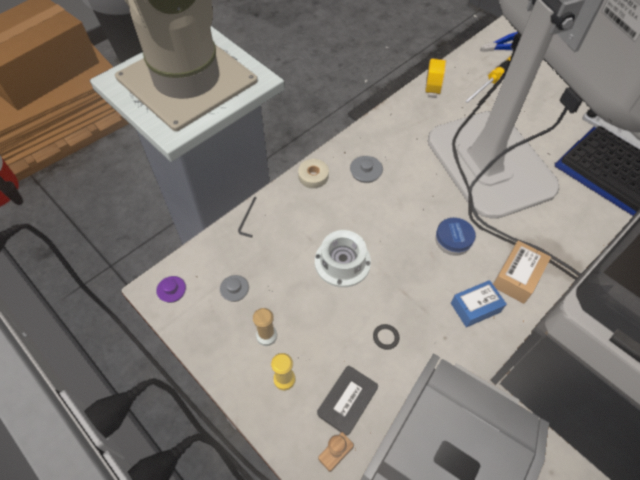

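Top view: the housing is at (307,229). There are two grey caps, at (398,278), about 26 px across, and at (207,288), about 34 px, plus a purple look-alike at (439,318). Possible pushers are the wooden one at (412,222), the yellow one at (427,182) and a wooden-knobbed stamp at (435,115). My choice is the cap at (398,278) and the wooden pusher at (412,222). In the scene view these are at (234,288) and (264,325), and the housing is at (343,258).

```bash
cat >> h.py <<'E'
def ell(s,c,r,f,mn=60):
    """fit ellipse to largest blob of mask f(hsv,bgrfloat) within r of pixel c"""
    im=s["frame"]; hsv=cv2.cvtColor(im,cv2.COLOR_RGB2HSV).astype(int); m=f(hsv,im.astype(int)).astype(np.uint8)
    w=np.zeros_like(m); cv2.circle(w,c,r,1,-1); m=cv2.morphologyEx(m*w,cv2.MORPH_OPEN,np.ones((3,3),np.uint8))
    cs=cv2.findContours(m,cv2.RETR_EXTERNAL,cv2.CHAIN_APPROX_NONE)[0]
    k=max(cs,key=cv2.contourArea); h=cv2.convexHull(k); return cv2.fitEllipse(h if len(h)>5 else k),h[:,0]
E
python3 - <<'E'
from h import *
import pickle
S=pickle.load(open("s.pkl","rb"))
grey=lambda h,i:(i[:,:,0]-i[:,:,2]<5)&(h[:,:,2]<170)
wood=lambda h,i:(h[:,:,1]>75)&(h[:,:,0]<22)
for n,cs in dict(top=dict(small=(398,278),wide=(207,288)),scene=dict(small=(234,288),wide=(366,168))).items():
    for k,c in cs.items():
        e,h=ell(S[n],c,25,grey); P=np.array([onz(S[n],p,11.5) for p in h.astype(float)])
        (cc,r)=cv2.minEnclosingCircle(P.astype(np.float32)); print(n,k,np.round(e[0],1),np.round(e[1],1),"world",np.round(cc,1),"d",round(2*r,1), "ext",np.ptp(P,axis=0))
for n,c in dict(top=(412,222),scene=(264,320)).items():
    e,h=ell(S[n],c,22,wood); print(n,"pusher",np.round(e[0],1),np.round(e[1],1),h.min(0),h.max(0),onz(S[n],e[0],70))
white=lambda h,i:(h[:,:,2]>205)&(h[:,:,1]<25)
for n,c,z in(("top",(307,229),7),("scene",(343,258),7)):
    s=S[n]
    for v in(195,210,225):
        e,h=ell(s,c,42,lambda h,i:(i[:,:,0]-i[:,:,2]<12)&(h[:,:,2]>v-30))
        P=np.array([onz(s,p,z) for p in h.astype(float)]);print(n,"housing",v,np.round(e[0],1),np.round(e[1],1),onz(s,e[0],z),"ext",np.ptp(P,axis=0))
s=S["top"]
a=cv2.resize(s["frame"][170:310,350:460,::-1],None,fx=4,fy=4,interpolation=cv2.INTER_CUBIC)
b=cv2.resize(s["frame"][180:280,260:355,::-1],(400,420),interpolation=cv2.INTER_CUBIC)
b=cv2.copyMakeBorder(b,0,a.shape[0]-420,0,0,cv2.BORDER_CONSTANT);b=b[:,:350]
cv2.imwrite("pics/crop1.png",np.hstack([a,b]))
E
```

```text
top small [398.1 277.7] [25.8 26.1] world [ 488.  -259.3] d 49.6 ext [47.1 45.6]
top wide [207.3 287.2] [34.3 34.9] world [461.5  97.8] d 66.1 ext [63.8 62.9]
scene small [233.9 287.7] [24.9 28.5] world [ 488.5 -258.6] d 48.6 ext [48.  47.6]
scene wide [365.9 168.4] [25.8 32.1] world [463.  97.] d 66.6 ext [63.1 65.8]
top pusher [413.1 220.5] [17.5 19.1] [404 212] [422 228] [ 589.2 -275. ]
scene pusher [263.3 322.5] [20.5 29.9] [253 308] [272 337] [ 594.2 -277.7]
top housing 195 [296.8 221.7] [24.5 36. ] [589.5 -66.4] ext [65.4 35.7]Traceback (most recent call last):
  File "<stdin>", line 16, in <module>
  File "h.py", line 21, in ell
    k=max(cs,key=cv2.contourArea); h=cv2.convexHull(k); return cv2.fitEllipse(h if len(h)>5 else k),h[:,0]
ValueError: max() iterable argument is empty
```

Run:
```python
from h import *
import pickle
S=pickle.load(open("s.pkl","rb"))
s=S["top"];
a=cv2.resize(s["frame"][170:310,350:460,::-1],None,fx=4,fy=4,interpolation=cv2.INTER_CUBIC)
b=cv2.resize(s["frame"][185:272,265:350,::-1],(340,348),interpolation=cv2.INTER_CUBIC)
b=cv2.copyMakeBorder(b,0,a.shape[0]-348,0,0,cv2.BORDER_CONSTANT)
cv2.imwrite("pics/crop1.png",np.hstack([a,b]))
print(s["frame"][229,270:345:3].tolist())
for n,c in(("top",(307,229)),("scene",(343,258))):
    s=S[n]
    for d in(8,14,20):
      e,h=ell(s,c,38,lambda h,i:(i[:,:,0]-i[:,:,2]<d))
      P=np.array([onz(s,p,7) for p in h.astype(float)]);cc,r=cv2.minEnclosingCircle(P.astype(np.float32));print(n,"housing",d,np.round(e[0],1),np.round(e[1],1),onz(s,e[0],7),cc,2*r,"ext",np.ptp(P,axis=0))
```

```text
[[142, 137, 125], [135, 130, 118], [136, 130, 120], [139, 133, 124], [149, 154, 147], [162, 165, 161], [174, 182, 175], [162, 170, 165], [51, 53, 55], [105, 102, 107], [114, 112, 119], [54, 50, 47], [32, 32, 28], [31, 34, 33], [111, 109, 115], [69, 72, 70], [64, 63, 68], [117, 117, 115], [148, 152, 146], [142, 148, 140], [174, 182, 182], [160, 165, 162], [140, 135, 125], [137, 130, 121], [136, 130, 120]]
top housing 8 [306.8 228.5] [52.5 53. ] [577.  -85.5] (577.5349731445312, -85.5770492553711) 100.77912902832031 ext [97.4 98.7]
top housing 14 [306.7 228.5] [53.6 54.4] [577.  -85.3] (577.3196411132812, -85.10767364501953) 104.53333282470703 ext [102.8 100.5]
top housing 20 [307. 229.] [75.6 75.7] [576.  -85.9] (576.4500122070312, -85.75) 144.2419891357422 ext [141.3 140.7]
scene housing 8 [342.5 258.6] [55.1 56.8] [574.7 -82.1] (571.9500122070312, -80.3499984741211) 117.07086181640625 ext [107.1 110. ]
scene housing 14 [342.5 258.6] [57.1 58.8] [574.6 -82.2] (571.7154541015625, -80.48726654052734) 120.94829559326172 ext [111.2 114.8]
scene housing 20 [343. 258.] [75.7 75.7] [574.4 -80.6] (572.449951171875, -77.75) 156.5677032470703 ext [143.8 147.7]
```

View pics/crop1.png

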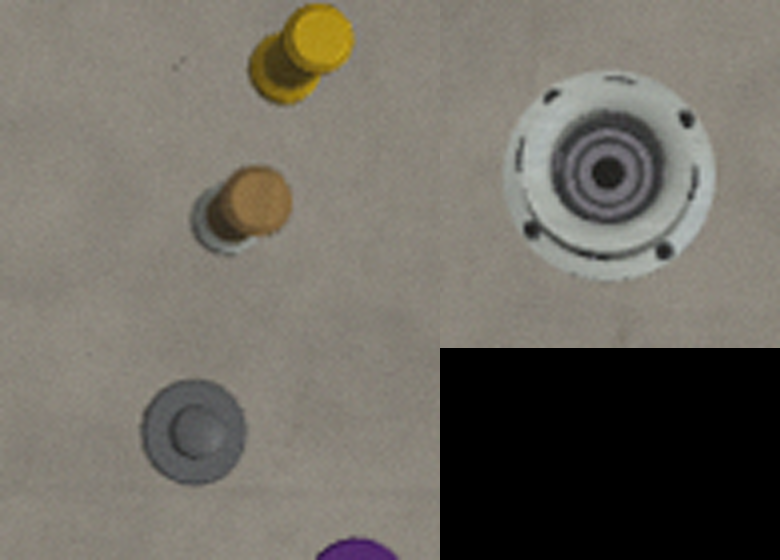

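The crop shows a plain wooden pusher with an aluminium foot at top-view (412,222). It also shows a grey disc with a boss at (398,278), 50 mm in diameter, which is the small cap. The housing is empty and centred at world (577,-85.5). I'll swing the arm over, passing in front of the monitor.

Request:
{"method": "step_arm", "body": {"commands": [{"tx": 0.036, "ty": -0.046}, {"tx": 0.036, "ty": -0.046}, {"tx": 0.036, "ty": -0.046}, {"tx": 0.036, "ty": -0.046}, {"tx": 0.036, "ty": -0.046}, {"tx": 0.008, "ty": -0.05}, {"tx": 0.008, "ty": -0.05}, {"tx": 0.009, "ty": -0.05}]}}

```text
invalid input at $.commands[0]: expected keys tx, ty, tz, rx, ry, rz, fingers
```

Request:
{"method": "step_arm", "body": {"commands": [{"tx": 0.036, "ty": -0.046, "tz": 0, "rx": 0, "ry": 0, "rz": 0, "fingers": 1}, {"tx": 0.036, "ty": -0.046, "tz": 0, "rx": 0, "ry": 0, "rz": 0, "fingers": 1}, {"tx": 0.036, "ty": -0.046, "tz": 0, "rx": 0, "ry": 0, "rz": 0, "fingers": 1}, {"tx": 0.036, "ty": -0.046, "tz": 0, "rx": 0, "ry": 0, "rz": 0, "fingers": 1}, {"tx": 0.036, "ty": -0.046, "tz": 0, "rx": 0, "ry": 0, "rz": 0, "fingers": 1}, {"tx": 0.008, "ty": -0.05, "tz": 0, "rx": 0, "ry": 0, "rz": 0, "fingers": 1}, {"tx": 0.008, "ty": -0.05, "tz": 0, "rx": 0, "ry": 0, "rz": 0, "fingers": 1}, {"tx": 0.009, "ty": -0.05, "tz": 0, "rx": 0, "ry": 0, "rz": 0, "fingers": 1}]}}

```text
t: 1.1
ee_pos: [345.5, 227.2, 191.8]
tcp_rot: [[-0.974, 0.225, -0.0], [0.225, 0.974, 0.0], [0.0, -0.0, -1.0]]
wrist_force: [0.5, -0.1, 0.6]
gripper_width: 87.2
grasp_force: 0.0
```

Request:
{"method": "step_arm", "body": {"commands": [{"tx": 0.016, "ty": -0.054, "tz": 0, "rx": 0, "ry": 0, "rz": 0, "fingers": 1}, {"tx": 0.016, "ty": -0.054, "tz": 0, "rx": 0, "ry": 0, "rz": 0, "fingers": 1}, {"tx": 0.016, "ty": -0.054, "tz": 0, "rx": 0, "ry": 0, "rz": 0, "fingers": 1}, {"tx": 0.016, "ty": -0.054, "tz": 0, "rx": 0, "ry": 0, "rz": 0, "fingers": 1}, {"tx": 0.016, "ty": -0.054, "tz": 0, "rx": 0, "ry": 0, "rz": 0, "fingers": 1}, {"tx": 0.016, "ty": -0.054, "tz": 0, "rx": 0, "ry": 0, "rz": 0, "fingers": 1}, {"tx": 0.016, "ty": -0.054, "tz": 0, "rx": 0, "ry": 0, "rz": 0, "fingers": 1}, {"tx": 0.016, "ty": -0.054, "tz": 0, "rx": 0, "ry": 0, "rz": 0, "fingers": 1}, {"tx": 0.015, "ty": -0.054, "tz": 0, "rx": 0, "ry": 0, "rz": 0, "fingers": 1}, {"tx": 0, "ty": 0, "tz": 0, "rx": 0, "ry": 0, "rz": 0, "fingers": 1}]}}

```text
t: 2.35
ee_pos: [487.4, -261.3, 190.9]
tcp_rot: [[-0.973, 0.23, -0.004], [0.23, 0.973, -0.004], [0.003, -0.005, -1.0]]
wrist_force: [-0.5, 0.2, 0.1]
gripper_width: 87.2
grasp_force: 0.0
```

Run:
```python
from h import *
import pickle
o=get_obs();print(o["ee_pos"],np.round(o["joints"],1),o["wrist_force"])
s=snapshot("wrist");pickle.dump(s,open("w1.pkl","wb"));save("w1",s)
print(np.array(s["cam_to_world"]).round(2).tolist())
for P in([488,-259,11.5],[577.3,-85.4,46],[590,-275,78]):print(proj(s,P))
```

```text
[ 487.381064   -261.30314061  190.86499746] [-24.4  14.   56.1  97.2 -11.7  75.3 110.6] [-0.5019963   0.21504178  0.07183339]
[[0.23, 0.94, 0.24, 422.12], [0.97, -0.22, -0.06, -244.32], [-0.0, 0.24, -0.97, 383.42], [0.0, 0.0, 0.0, 1.0]]
[[324. 213.]]
[[513. 266.]]
[[332. 335.]]
```

View pics/w1.png

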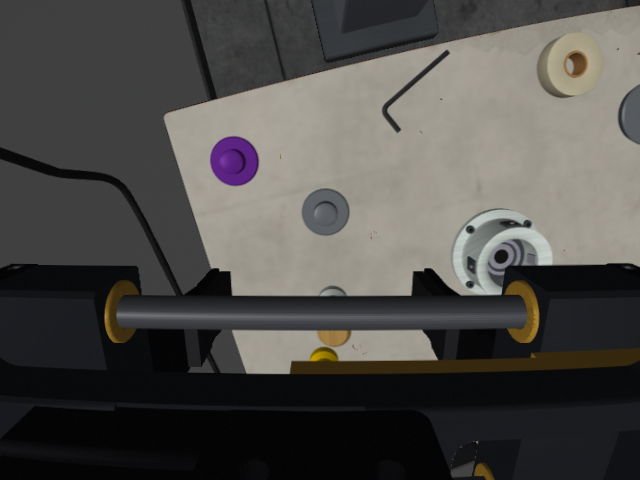

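The wrist view shows the cap at (326,212), the housing mouth at about (507,258), the pusher at (333,318) and the purple cap at (234,160).

Run:
```python
from h import *
import pickle
s=pickle.load(open("w1.pkl","rb"))
e,h=ell(s,(326,212),32,lambda h,i:(i[:,:,0]-i[:,:,2]<5)&(h[:,:,2]<170))
P=np.array([onz(s,p,11.5) for p in h.astype(float)]);cc,r=cv2.minEnclosingCircle(P.astype(np.float32));print(e,cc,2*r,np.ptp(P,axis=0),(P.min(0)+P.max(0))/2)
wood=lambda h,i:(h[:,:,1]>75)&(h[:,:,0]<22)
e,h=ell(pickle.load(open("s.pkl","rb"))["top"],(412,222),22,wood);t=pickle.load(open("s.pkl","rb"))["top"]
for z in (70,75): print(onz(t,(414.2,220.),z))
for z in (6,12): print(onz(t,(406.2,225.5),z))
```

```text
((325.0309143066406, 211.59262084960938), (46.562870025634766, 47.1589469909668), 93.09037017822266) (486.7408447265625, -257.5176086425781) 49.46723937988281 [49.1 49.1] [ 486.85 -257.55]
[ 590.2 -276.9]
[ 589.6 -275.9]
[ 587.5 -274.3]
[ 586.8 -273.2]
```

Request:
{"method": "step_arm", "body": {"commands": [{"tx": 0, "ty": 0.0, "tz": -0.05, "rx": 0, "ry": 0, "rz": 0, "fingers": 0.6}, {"tx": 0, "ty": 0, "tz": -0.05, "rx": 0, "ry": 0, "rz": 0, "fingers": 0.6}, {"tx": 0, "ty": 0, "tz": -0.035, "rx": 0, "ry": 0, "rz": 0, "fingers": 0.6}, {"tx": 0, "ty": 0, "tz": -0.015, "rx": 0, "ry": 0, "rz": 0, "fingers": 0.6}, {"tx": 0, "ty": 0, "tz": 0, "rx": 0, "ry": 0, "rz": 0, "fingers": 0.6}, {"tx": 0, "ty": 0, "tz": 0, "rx": 0, "ry": 0, "rz": 0, "fingers": 0.6}]}}

```text
t: 3.15
ee_pos: [489.5, -257.1, 43.6]
tcp_rot: [[-0.974, 0.225, 0.002], [0.225, 0.974, -0.0], [-0.002, 0.0, -1.0]]
wrist_force: [0.5, -0.9, -0.1]
gripper_width: 52.6
grasp_force: 0.0
```

Request:
{"method": "step_arm", "body": {"commands": [{"tx": -0.002, "ty": -0.001, "tz": -0.015, "rx": 0, "ry": 0, "rz": 0, "fingers": 0.6}, {"tx": 0, "ty": 0, "tz": -0.01, "rx": 0, "ry": 0, "rz": 0, "fingers": 0.6}, {"tx": 0, "ty": 0, "tz": 0, "rx": 0, "ry": 0, "rz": 0, "fingers": 0.6}, {"tx": 0, "ty": 0, "tz": 0, "rx": 0, "ry": 0, "rz": 0, "fingers": 0.6}]}}

```text
t: 3.65
ee_pos: [486.5, -258.2, 17.1]
tcp_rot: [[-0.974, 0.225, -0.0], [0.225, 0.974, -0.0], [0.0, -0.0, -1.0]]
wrist_force: [0.3, -0.8, -0.3]
gripper_width: 52.3
grasp_force: 0.0
```

Request:
{"method": "step_arm", "body": {"commands": [{"tx": 0, "ty": 0, "tz": 0.001, "rx": 0, "ry": 0, "rz": 0, "fingers": 0.1}, {"tx": 0, "ty": 0, "tz": 0, "rx": 0, "ry": 0, "rz": 0, "fingers": 0.1}, {"tx": 0, "ty": 0, "tz": 0, "rx": 0, "ry": 0, "rz": 0, "fingers": 0.1}, {"tx": 0, "ty": 0, "tz": 0, "rx": 0, "ry": 0, "rz": 0, "fingers": 0.1}, {"tx": 0, "ty": 0, "tz": 0, "rx": 0, "ry": 0, "rz": 0, "fingers": 0.1}], "grip_force": 15}}

```text
t: 4.28
ee_pos: [486.5, -258.0, 18.1]
tcp_rot: [[-0.974, 0.225, 0.0], [0.225, 0.974, 0.0], [-0.0, 0.0, -1.0]]
wrist_force: [-0.6, 0.3, 0.2]
gripper_width: 12.0
grasp_force: 0.0
```

Run:
```python
from h import *
import pickle
s=snapshot("wrist");pickle.dump(s,open("w2.pkl","wb"));t=snapshot("scene");pickle.dump(t,open("t2.pkl","wb"))
a=cv2.resize(s["frame"],(400,300));b=cv2.resize(t["frame"][220:370,150:350],(400,300),interpolation=cv2.INTER_CUBIC)
cv2.imwrite("pics/w2.png",np.hstack([a,b])[:,:,::-1]);o=get_obs();print(o["ee_pos"],o["gripper_width"],o["grasp_force"],proj(t,[487,-258,18]),proj(s,[487,-258,18]))
```

```text
[ 486.53807666 -257.95202341   18.07365799] 9.792607797057387 0.0 [[233. 285.]] [[320. 271.]]
```

View pics/w2.png

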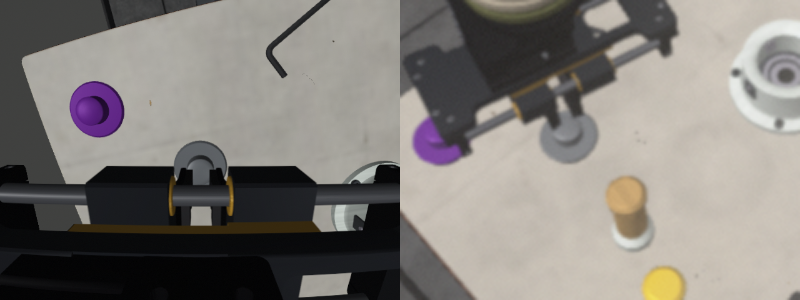

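Run:
```python
from h import *
import pickle
s=pickle.load(open("w2.pkl","rb"));t=pickle.load(open("t2.pkl","rb"))
a=cv2.resize(s["frame"][220:370,250:390],None,fx=2.8,fy=2.8,interpolation=cv2.INTER_CUBIC)
b=cv2.resize(t["frame"][240:310,200:265],None,fx=6,fy=6,interpolation=cv2.INTER_CUBIC)
cv2.imwrite("pics/w3.png",np.hstack([a,b])[:,:,::-1])
for z in(18,30,40,50): print(z,proj(t,[486.5,-258,z]),proj(s,[486.5,-258,z]))
```

```text
18 [[233. 285.]] [[320. 270.]]
30 [[232. 282.]] [[320. 278.]]
40 [[231. 279.]] [[320. 285.]]
50 [[231. 276.]] [[320. 293.]]
```

View pics/w3.png

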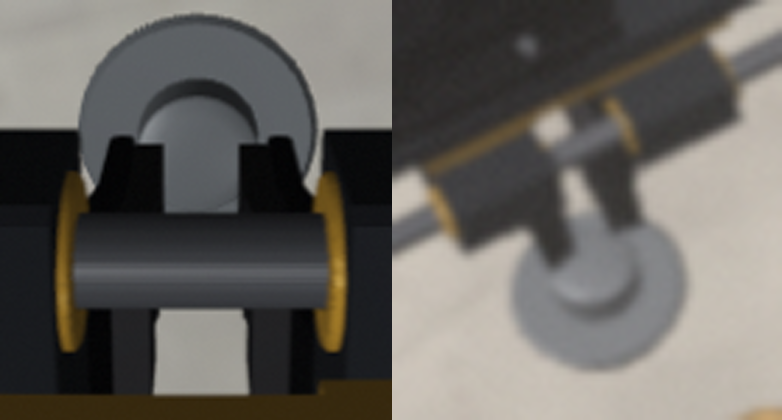

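The crop shows the closed tips (wrist crop (150,145) and (250,145); scene crop (555,265) and (625,225)) hiding part of the boss, so they are above it and not around it. The cap has not moved. I'll triangulate the tip to get the true TCP offset.

Run:
```python
from h import *
import pickle
s=pickle.load(open("w2.pkl","rb"));t=pickle.load(open("t2.pkl","rb"))
for k in(0,5,9.5):
    A=[];b=[]
    for c,uv,off in((s,(321.5,272),-k),(t,(233,281),k)):
        o,d=ray(c,uv);d/=np.linalg.norm(d);M=np.eye(3)-np.outer(d,d);A.append(M);b.append(M@(o-np.array([off,0,0])))
    x,r,*_=np.linalg.lstsq(np.vstack(A),np.hstack(b),rcond=None);print(k,x.round(1),r)
for P in([487,-258,25.5],[487,-258,11.5]):print(proj(t,P),proj(s,P))
for n,c,R in(("w",s,None),):
    e,h=ell(s,(320,258),45,lambda h,i:(i[:,:,0]-i[:,:,2]<5)&(h[:,:,2]<170)&(h[:,:,2]>70));print(e)
print(s["mtx"],s["dist_coeffs"])
```

```text
0 [ 484.8 -256.2   26.7] [0.93923694]
5 [ 485.6 -257.    37. ] [2.30524389]
9.5 [ 486.3 -257.7   46.2] [14.11507732]
[[233. 283.]] [[320. 276.]]
[[234. 287.]] [[320. 267.]]
((318.766845703125, 262.3909912109375), (71.17799377441406, 83.12338256835938), 96.38217163085938)
[[362.1028118    0.         321.32305234]
 [  0.         362.1028118  237.84495135]
 [  0.           0.           1.        ]] [-0.07378927  0.          0.          0.          0.        ]
```

Request:
{"method": "step_arm", "body": {"commands": [{"tx": 0.001, "ty": 0, "tz": -0.002, "rx": 0, "ry": 0, "rz": 0, "fingers": 0.1}, {"tx": 0, "ty": 0, "tz": 0, "rx": 0, "ry": 0, "rz": 0, "fingers": 0.1}]}}

```text
t: 4.62
ee_pos: [487.5, -257.9, 15.9]
tcp_rot: [[-0.974, 0.225, -0.0], [0.225, 0.974, 0.0], [0.0, 0.0, -1.0]]
wrist_force: [0.4, -0.0, 0.4]
gripper_width: 8.8
grasp_force: 0.0
```

Request:
{"method": "step_arm", "body": {"commands": [{"tx": 0, "ty": 0, "tz": -0.002, "rx": 0, "ry": 0, "rz": 0, "fingers": 0.1}, {"tx": 0, "ty": 0, "tz": 0, "rx": 0, "ry": 0, "rz": 0, "fingers": 0.1}]}}

```text
t: 4.88
ee_pos: [487.4, -257.9, 13.9]
tcp_rot: [[-0.974, 0.225, -0.0], [0.225, 0.974, 0.0], [0.0, 0.0, -1.0]]
wrist_force: [0.1, -0.5, 0.5]
gripper_width: 8.7
grasp_force: 0.0
```

Request:
{"method": "step_arm", "body": {"commands": [{"tx": 0, "ty": 0, "tz": -0.002, "rx": 0, "ry": 0, "rz": 0, "fingers": 0.1}, {"tx": 0, "ty": 0, "tz": 0, "rx": 0, "ry": 0, "rz": 0, "fingers": 0.1}]}}

```text
t: 5.12
ee_pos: [487.4, -257.9, 11.9]
tcp_rot: [[-0.974, 0.225, -0.0], [0.225, 0.974, 0.0], [0.0, 0.0, -1.0]]
wrist_force: [-0.6, -0.4, 0.4]
gripper_width: 8.9
grasp_force: 0.0
```

Request:
{"method": "step_arm", "body": {"commands": [{"tx": 0, "ty": 0, "tz": -0.002, "rx": 0, "ry": 0, "rz": 0, "fingers": 0.1}, {"tx": 0, "ty": 0, "tz": 0, "rx": 0, "ry": 0, "rz": 0, "fingers": 0.1}]}}

```text
t: 5.38
ee_pos: [487.4, -257.9, 9.9]
tcp_rot: [[-0.974, 0.225, -0.0], [0.225, 0.974, 0.0], [0.0, 0.0, -1.0]]
wrist_force: [-0.3, 0.3, 0.3]
gripper_width: 8.7
grasp_force: 0.0
```

Request:
{"method": "step_arm", "body": {"commands": [{"tx": 0, "ty": 0, "tz": -0.002, "rx": 0, "ry": 0, "rz": 0, "fingers": 0.1}, {"tx": 0, "ty": 0, "tz": 0, "rx": 0, "ry": 0, "rz": 0, "fingers": 0.1}]}}

```text
t: 5.62
ee_pos: [487.4, -257.9, 7.9]
tcp_rot: [[-0.974, 0.225, -0.0], [0.225, 0.974, 0.0], [0.0, 0.0, -1.0]]
wrist_force: [-0.4, 1.3, -0.8]
gripper_width: 8.6
grasp_force: 0.0
```

Request:
{"method": "step_arm", "body": {"commands": [{"tx": 0, "ty": 0, "tz": -0.002, "rx": 0, "ry": 0, "rz": 0, "fingers": 0.1}, {"tx": 0, "ty": 0, "tz": 0, "rx": 0, "ry": 0, "rz": 0, "fingers": 0.1}]}}

```text
t: 5.88
ee_pos: [487.4, -257.9, 5.9]
tcp_rot: [[-0.974, 0.225, -0.0], [0.225, 0.974, 0.0], [0.0, 0.0, -1.0]]
wrist_force: [0.2, -0.9, -0.1]
gripper_width: 8.7
grasp_force: 0.0
```

Request:
{"method": "step_arm", "body": {"commands": [{"tx": 0, "ty": 0, "tz": -0.002, "rx": 0, "ry": 0, "rz": 0, "fingers": 0.1}, {"tx": 0, "ty": 0, "tz": 0, "rx": 0, "ry": 0, "rz": 0, "fingers": 0.1}]}}

```text
t: 6.12
ee_pos: [487.4, -258.0, 3.9]
tcp_rot: [[-0.974, 0.225, -0.0], [0.225, 0.974, 0.0], [0.0, 0.0, -1.0]]
wrist_force: [-0.2, 0.4, 0.2]
gripper_width: 8.6
grasp_force: 0.0
```

Run:
```python
from h import *
import pickle
s=snapshot("wrist");t=snapshot("scene");o=get_obs();print(o["ee_pos"],o["wrist_force"],o["gripper_width"])
pickle.dump((s,t),open("s3.pkl","wb"))
a=cv2.resize(s["frame"][220:370,250:390],None,fx=2.8,fy=2.8,interpolation=cv2.INTER_CUBIC)
b=cv2.resize(t["frame"][240:310,200:265],None,fx=6,fy=6,interpolation=cv2.INTER_CUBIC)
cv2.imwrite("pics/w4.png",np.hstack([a,b])[:,:,::-1])
```

```text
[ 487.51823373 -258.00551991    4.0782007 ] [-0.04292399 -0.20183761  0.35912586] 8.938063477432436
```

View pics/w4.png

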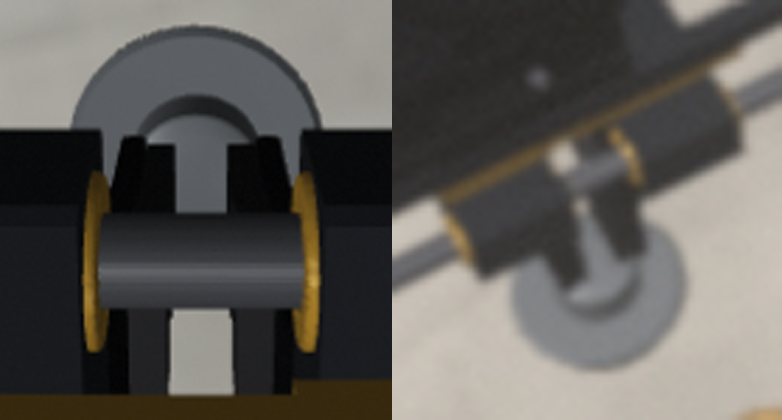

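The tips are still above the boss with no contact, so the real fingertips sit about 20 mm or more higher than the reported TCP. I'll keep probing down by touch.

Request:
{"method": "step_arm", "body": {"commands": [{"tx": 0, "ty": 0, "tz": -0.002, "rx": 0, "ry": 0, "rz": 0, "fingers": 0.1}, {"tx": 0, "ty": 0, "tz": 0, "rx": 0, "ry": 0, "rz": 0, "fingers": 0.1}]}}

```text
t: 6.48
ee_pos: [487.4, -257.9, 1.9]
tcp_rot: [[-0.974, 0.225, -0.0], [0.225, 0.974, 0.0], [0.0, 0.0, -1.0]]
wrist_force: [0.5, 0.4, 1.3]
gripper_width: 9.0
grasp_force: 0.0
```

Request:
{"method": "step_arm", "body": {"commands": [{"tx": 0, "ty": 0, "tz": -0.0015, "rx": 0, "ry": 0, "rz": 0, "fingers": 0.1}, {"tx": 0, "ty": 0, "tz": 0, "rx": 0, "ry": 0, "rz": 0, "fingers": 0.1}]}}

```text
t: 6.72
ee_pos: [487.5, -258.0, 0.5]
tcp_rot: [[-0.974, 0.225, -0.0], [0.225, 0.974, 0.0], [0.0, 0.0, -1.0]]
wrist_force: [0.1, -0.2, -0.5]
gripper_width: 8.8
grasp_force: 0.0
```

Request:
{"method": "step_arm", "body": {"commands": [{"tx": 0, "ty": 0, "tz": -0.0015, "rx": 0, "ry": 0, "rz": 0, "fingers": 0.1}, {"tx": 0, "ty": 0, "tz": 0, "rx": 0, "ry": 0, "rz": 0, "fingers": 0.1}]}}

```text
t: 6.98
ee_pos: [487.5, -257.9, -1.0]
tcp_rot: [[-0.974, 0.225, -0.0], [0.225, 0.974, 0.0], [0.0, 0.0, -1.0]]
wrist_force: [-0.4, -0.1, -0.3]
gripper_width: 8.6
grasp_force: 0.0
```

Request:
{"method": "step_arm", "body": {"commands": [{"tx": 0, "ty": 0, "tz": -0.0015, "rx": 0, "ry": 0, "rz": 0, "fingers": 0.1}, {"tx": 0, "ty": 0, "tz": 0, "rx": 0, "ry": 0, "rz": 0, "fingers": 0.1}]}}

```text
t: 7.22
ee_pos: [487.4, -257.9, -2.6]
tcp_rot: [[-0.974, 0.225, -0.0], [0.225, 0.974, 0.0], [0.0, 0.0, -1.0]]
wrist_force: [0.4, 0.6, 0.2]
gripper_width: 8.7
grasp_force: 0.0
```

Request:
{"method": "step_arm", "body": {"commands": [{"tx": 0, "ty": 0, "tz": -0.0015, "rx": 0, "ry": 0, "rz": 0, "fingers": 0.1}, {"tx": 0, "ty": 0, "tz": 0, "rx": 0, "ry": 0, "rz": 0, "fingers": 0.1}]}}

```text
t: 7.48
ee_pos: [487.4, -257.9, -4.0]
tcp_rot: [[-0.974, 0.225, -0.0], [0.225, 0.974, 0.0], [0.0, 0.0, -1.0]]
wrist_force: [0.9, -1.1, 0.2]
gripper_width: 8.5
grasp_force: 0.0
```

Request:
{"method": "step_arm", "body": {"commands": [{"tx": 0, "ty": 0, "tz": -0.0015, "rx": 0, "ry": 0, "rz": 0, "fingers": 0.1}, {"tx": 0, "ty": 0, "tz": 0, "rx": 0, "ry": 0, "rz": 0, "fingers": 0.1}]}}

```text
t: 7.72
ee_pos: [487.5, -257.9, -5.5]
tcp_rot: [[-0.974, 0.225, -0.0], [0.225, 0.974, 0.0], [0.0, 0.0, -1.0]]
wrist_force: [0.1, -0.3, 0.3]
gripper_width: 9.0
grasp_force: 0.1
```

Request:
{"method": "step_arm", "body": {"commands": [{"tx": 0, "ty": 0, "tz": -0.0015, "rx": 0, "ry": 0, "rz": 0, "fingers": 0.1}, {"tx": 0, "ty": 0, "tz": 0, "rx": 0, "ry": 0, "rz": 0, "fingers": 0.1}]}}

```text
t: 7.98
ee_pos: [487.7, -258.0, -5.8]
tcp_rot: [[-0.974, 0.225, 0.0], [0.225, 0.974, 0.001], [-0.0, 0.001, -1.0]]
wrist_force: [-5.7, 3.8, 17.4]
gripper_width: 8.5
grasp_force: 8.9
```

Request:
{"method": "step_arm", "body": {"commands": [{"tx": 0, "ty": 0, "tz": -0.0015, "rx": 0, "ry": 0, "rz": 0, "fingers": 0.1}, {"tx": 0, "ty": 0, "tz": 0, "rx": 0, "ry": 0, "rz": 0, "fingers": 0.1}]}}

```text
t: 8.22
ee_pos: [487.8, -258.0, -5.9]
tcp_rot: [[-0.974, 0.225, 0.001], [0.225, 0.974, 0.002], [-0.0, 0.002, -1.0]]
wrist_force: [-13.0, 8.6, 38.7]
gripper_width: 8.7
grasp_force: 19.2
```

Request:
{"method": "step_arm", "body": {"commands": [{"tx": 0, "ty": 0, "tz": -0.0015, "rx": 0, "ry": 0, "rz": 0, "fingers": 0.1}, {"tx": 0, "ty": 0, "tz": 0, "rx": 0, "ry": 0, "rz": 0, "fingers": 0.1}]}}

```text
t: 8.48
ee_pos: [487.9, -258.0, -6.1]
tcp_rot: [[-0.974, 0.226, 0.001], [0.226, 0.974, 0.004], [-0.0, 0.004, -1.0]]
wrist_force: [-19.5, 13.3, 59.8]
gripper_width: 8.6
grasp_force: 29.5
```

Contact was at a reported z of -5.6, against a boss top of 25.5 mm. So the true tips are 31 mm above the reported TCP, which matches the pictures. Stiffness is about 14 N/mm. I'll back off, open, and grasp at a reported z of -12.5.

Request:
{"method": "step_arm", "body": {"commands": [{"tx": 0, "ty": 0, "tz": 0.005, "rx": 0, "ry": 0, "rz": 0, "fingers": 0.1}, {"tx": 0, "ty": 0, "tz": 0.02, "rx": 0, "ry": 0, "rz": 0, "fingers": 0.6}, {"tx": 0, "ty": 0, "tz": 0, "rx": 0, "ry": 0, "rz": 0, "fingers": 0.6}, {"tx": 0, "ty": 0, "tz": 0, "rx": 0, "ry": 0, "rz": 0, "fingers": 0.6}, {"tx": 0, "ty": 0, "tz": 0, "rx": 0, "ry": 0, "rz": 0, "fingers": 0.6}, {"tx": 0, "ty": 0, "tz": 0, "rx": 0, "ry": 0, "rz": 0, "fingers": 0.6}]}}

```text
t: 9.22
ee_pos: [487.3, -257.9, 14.7]
tcp_rot: [[-0.974, 0.225, -0.001], [0.225, 0.974, 0.0], [0.001, -0.0, -1.0]]
wrist_force: [-0.5, 0.3, -1.2]
gripper_width: 48.9
grasp_force: 0.0
```

Run:
```python
from h import *
import pickle
f=lambda h,i:(i[:,:,0]-i[:,:,2]<5)&(h[:,:,2]<170)&(h[:,:,2]>60)
s=snapshot("wrist");t=snapshot("scene");o=get_obs();print(o["ee_pos"],o["wrist_force"],o["gripper_width"])
pickle.dump((s,t),open("s4.pkl","wb"))
# disc outline points: scene lower part, via mask
e,h=ell(t,(234,290),22,f);P=np.array([onz(t,p,11.5) for p in h.astype(float)]);print(e,P.max(0),P.min(0))
a=cv2.resize(s["frame"][190:370,200:430],None,fx=1.7,fy=1.7,interpolation=cv2.INTER_CUBIC)
b=cv2.resize(t["frame"][240:310,200:275],(int(75*306/70),306),interpolation=cv2.INTER_CUBIC)
cv2.imwrite("pics/w5.png",np.hstack([a,b])[:,:,::-1])
```

```text
[ 487.32423897 -257.97266189   14.83456224] [-0.06050373  0.90540662  0.26665596] 50.823605309041525
((233.7108612060547, 287.7880554199219), (24.764169692993164, 29.20663070678711), 74.8348159790039) [ 512.8 -234.5] [ 464.5 -282.1]
```

View pics/w5.png

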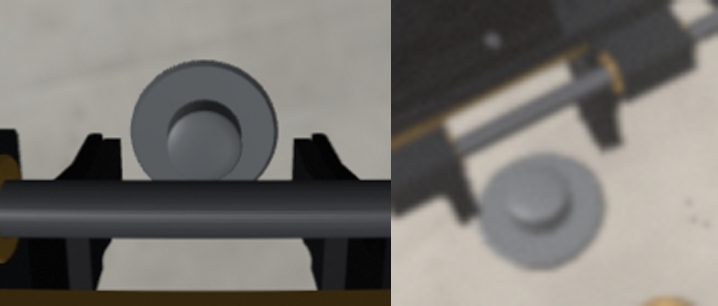

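The cap has not moved. The boss at wrist crop (204,140) is centred between the open fingers at 121 and 293. Now the real grasp.

Request:
{"method": "step_arm", "body": {"commands": [{"tx": 0.0005, "ty": 0, "tz": -0.017, "rx": 0, "ry": 0, "rz": 0, "fingers": 0.6}, {"tx": 0, "ty": 0, "tz": -0.0085, "rx": 0, "ry": 0, "rz": 0, "fingers": 0.6}, {"tx": 0, "ty": 0, "tz": 0, "rx": 0, "ry": 0, "rz": 0, "fingers": 0.1}, {"tx": 0, "ty": 0, "tz": 0, "rx": 0, "ry": 0, "rz": 0, "fingers": 0.1}, {"tx": 0, "ty": 0, "tz": 0, "rx": 0, "ry": 0, "rz": 0, "fingers": 0.1}, {"tx": 0, "ty": 0, "tz": 0, "rx": 0, "ry": 0, "rz": 0, "fingers": 0.1}, {"tx": 0, "ty": 0, "tz": 0, "rx": 0, "ry": 0, "rz": 0, "fingers": 0.1}], "grip_force": 15}}

```text
t: 10.2
ee_pos: [488.3, -258.1, -10.2]
tcp_rot: [[-0.974, 0.225, 0.001], [0.225, 0.974, -0.0], [-0.001, 0.0, -1.0]]
wrist_force: [-0.1, 0.5, 1.9]
gripper_width: 23.0
grasp_force: 15.0
```

Request:
{"method": "step_arm", "body": {"commands": [{"tx": 0, "ty": 0, "tz": 0, "rx": 0, "ry": 0, "rz": 0, "fingers": 0.4}, {"tx": 0, "ty": 0, "tz": 0, "rx": 0, "ry": 0, "rz": 0, "fingers": 0.4}, {"tx": 0, "ty": 0, "tz": -0.0025, "rx": 0, "ry": 0, "rz": 0, "fingers": 0.4}, {"tx": 0, "ty": 0, "tz": 0, "rx": 0, "ry": 0, "rz": 0, "fingers": 0.2}, {"tx": 0, "ty": 0, "tz": 0, "rx": 0, "ry": 0, "rz": 0, "fingers": 0.1}, {"tx": 0, "ty": 0, "tz": 0, "rx": 0, "ry": 0, "rz": 0, "fingers": 0.1}, {"tx": 0, "ty": 0, "tz": 0, "rx": 0, "ry": 0, "rz": 0, "fingers": 0.1}]}}

```text
t: 11.08
ee_pos: [488.0, -258.0, -13.0]
tcp_rot: [[-0.974, 0.225, -0.0], [0.225, 0.974, 0.0], [0.0, 0.0, -1.0]]
wrist_force: [0.1, -0.3, -0.3]
gripper_width: 23.0
grasp_force: 15.0
```

Request:
{"method": "step_arm", "body": {"commands": [{"tx": 0, "ty": 0, "tz": 0.02, "rx": 0, "ry": 0, "rz": 0, "fingers": 0.1}, {"tx": 0, "ty": 0, "tz": 0.05, "rx": 0, "ry": 0, "rz": 0, "fingers": 0.1}, {"tx": 0.02, "ty": 0.04, "tz": 0, "rx": 0, "ry": 0, "rz": 0, "fingers": 0.1}, {"tx": 0.025, "ty": 0.05, "tz": 0, "rx": 0, "ry": 0, "rz": 0, "fingers": 0.1}, {"tx": 0.025, "ty": 0.05, "tz": 0, "rx": 0, "ry": 0, "rz": 0, "fingers": 0.1}, {"tx": 0.019, "ty": 0.0325, "tz": 0, "rx": 0, "ry": 0, "rz": 0, "fingers": 0.1}, {"tx": 0, "ty": 0, "tz": 0, "rx": 0, "ry": 0, "rz": 0, "fingers": 0.1}, {"tx": 0, "ty": 0, "tz": 0, "rx": 0, "ry": 0, "rz": 0, "fingers": 0.1}, {"tx": 0, "ty": 0, "tz": 0, "rx": 0, "ry": 0, "rz": 0, "fingers": 0.1}]}}

```text
t: 12.2
ee_pos: [576.6, -86.9, 57.6]
tcp_rot: [[-0.974, 0.227, 0.0], [0.227, 0.974, -0.0], [-0.0, -0.0, -1.0]]
wrist_force: [0.2, -0.2, -0.8]
gripper_width: 22.9
grasp_force: 15.0
```

Run:
```python
from h import *
import pickle
s=snapshot("wrist");t=snapshot("scene");o=get_obs();print(o["ee_pos"],o["wrist_force"],o["gripper_width"],o["grasp_force"],np.round(o["joints"],1))
pickle.dump((s,t),open("s5.pkl","wb"))
a=cv2.resize(s["frame"][150:370,180:460],(390,306),interpolation=cv2.INTER_CUBIC)
b=cv2.resize(t["frame"][200:310,290:410],(334,306),interpolation=cv2.INTER_CUBIC)
cv2.imwrite("pics/w6.png",np.hstack([a,b])[:,:,::-1])
for P in([577.3,-85.4,46],[577.3,-85.4,68]):print(proj(s,P),proj(t,P))
```

```text
[576.70011786 -86.5726371   57.41470915] [-0.63075331  0.00100854 -0.35397666] 22.681171996288523 14.999869912862778 [-34.1  26.3  48.  101.2 -21.9  62.2  98.3]
[[323. 264.]] [[343. 249.]]
[[323. 278.]] [[344. 242.]]
```

View pics/w6.png

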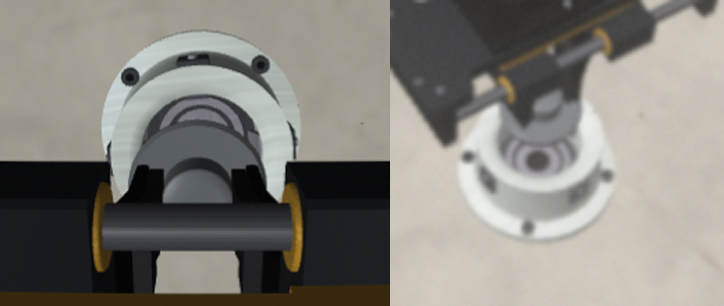

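Run:
```python
from h import *
import pickle
from scipy.optimize import least_squares
s,t=pickle.load(open("s5.pkl","rb"))
for nm,c,cen,rows in(("w",s,(323,235),(150,262)),("t",t,(343,258),(262,320))):
    im=c["frame"].astype(int);m=((im[:,:,0]-im[:,:,2]<6)&(im.max(2)>110)).astype(np.uint8)
    w=np.zeros_like(m);cv2.circle(w,cen,110 if nm=="w" else 45,1,-1);m=cv2.morphologyEx(m*w,cv2.MORPH_OPEN,np.ones((3,3),np.uint8))
    k=max(cv2.findContours(m,cv2.RETR_EXTERNAL,cv2.CHAIN_APPROX_NONE)[0],key=cv2.contourArea)
    h=cv2.convexHull(k)[:,0].astype(float);h=h[(h[:,1]>rows[0])&(h[:,1]<rows[1])]
    P=np.array([onz(c,p,7) for p in h])
    f=lambda x:np.hypot(P[:,0]-x[0],P[:,1]-x[1])-x[2]
    r=least_squares(f,[577,-85,50],loss="soft_l1");print(nm,len(P),r.x.round(1),np.abs(r.fun).max().round(1))
    print(h[::max(1,len(h)//8)].tolist())
```

```text
w 32 [575.8 -84.3  49.7] 0.2
[[331.0, 172.0], [354.0, 178.0], [379.0, 197.0], [391.0, 218.0], [395.0, 248.0], [254.0, 227.0], [270.0, 196.0], [297.0, 177.0]]
t 15 [578.1 -87.   48.5] 0.6
[[369.0, 266.0], [368.0, 271.0], [366.0, 274.0], [362.0, 279.0], [359.0, 281.0], [355.0, 283.0], [350.0, 285.0], [335.0, 285.0], [332.0, 284.0], [326.0, 281.0], [322.0, 278.0], [321.0, 277.0], [318.0, 273.0], [316.0, 269.0], [315.0, 265.0]]
```

The cap hangs level over the mouth at wrist crop (196,160). The housing measures about 1 mm further on in +x and +y, so I'll correct for that and lower.

Request:
{"method": "step_arm", "body": {"commands": [{"tx": 0.0006, "ty": 0.0007, "tz": -0.012, "rx": 0, "ry": 0, "rz": 0, "fingers": 0.1}, {"tx": 0, "ty": 0, "tz": -0.012, "rx": 0, "ry": 0, "rz": 0, "fingers": 0.1}, {"tx": 0, "ty": 0, "tz": -0.008, "rx": 0, "ry": 0, "rz": 0, "fingers": 0.1}, {"tx": 0, "ty": 0, "tz": 0, "rx": 0, "ry": 0, "rz": 0, "fingers": 0.1}, {"tx": 0, "ty": 0, "tz": 0, "rx": 0, "ry": 0, "rz": 0, "fingers": 0.1}]}}

```text
t: 12.92
ee_pos: [577.8, -84.9, 25.2]
tcp_rot: [[-0.974, 0.225, 0.0], [0.225, 0.974, -0.0], [-0.0, -0.0, -1.0]]
wrist_force: [-0.5, -0.1, -0.3]
gripper_width: 22.8
grasp_force: 15.0
```

Request:
{"method": "step_arm", "body": {"commands": [{"tx": -0.0004, "ty": -0.0008, "tz": -0.003, "rx": 0, "ry": 0, "rz": 0, "fingers": 0.1}, {"tx": 0, "ty": 0, "tz": -0.002, "rx": 0, "ry": 0, "rz": 0, "fingers": 0.1}, {"tx": 0, "ty": 0, "tz": 0, "rx": 0, "ry": 0, "rz": 0, "fingers": 0.1}]}}

```text
t: 13.3
ee_pos: [577.1, -85.6, 20.0]
tcp_rot: [[-0.974, 0.225, -0.0], [0.225, 0.974, 0.0], [0.0, 0.0, -1.0]]
wrist_force: [-0.9, 0.1, -0.3]
gripper_width: 23.2
grasp_force: 15.0
```

Request:
{"method": "step_arm", "body": {"commands": [{"tx": 0, "ty": 0, "tz": -0.0015, "rx": 0, "ry": 0, "rz": 0, "fingers": 0.1}, {"tx": 0, "ty": 0, "tz": 0, "rx": 0, "ry": 0, "rz": 0, "fingers": 0.1}]}}

```text
t: 13.55
ee_pos: [577.2, -85.5, 18.5]
tcp_rot: [[-0.974, 0.225, -0.0], [0.225, 0.974, 0.0], [0.0, 0.0, -1.0]]
wrist_force: [0.7, 0.0, -0.3]
gripper_width: 23.0
grasp_force: 15.0
```

Request:
{"method": "step_arm", "body": {"commands": [{"tx": 0, "ty": 0, "tz": -0.001, "rx": 0, "ry": 0, "rz": 0, "fingers": 0.1}, {"tx": 0, "ty": 0, "tz": 0, "rx": 0, "ry": 0, "rz": 0, "fingers": 0.1}]}}

```text
t: 13.8
ee_pos: [577.2, -85.6, 17.5]
tcp_rot: [[-0.974, 0.225, -0.0], [0.225, 0.974, 0.0], [0.0, 0.0, -1.0]]
wrist_force: [0.6, -0.1, 0.2]
gripper_width: 23.0
grasp_force: 15.0
```

Request:
{"method": "step_arm", "body": {"commands": [{"tx": 0, "ty": 0, "tz": -0.001, "rx": 0, "ry": 0, "rz": 0, "fingers": 0.1}, {"tx": 0, "ty": 0, "tz": 0, "rx": 0, "ry": 0, "rz": 0, "fingers": 0.1}]}}

```text
t: 14.05
ee_pos: [577.1, -85.6, 16.5]
tcp_rot: [[-0.974, 0.225, -0.0], [0.225, 0.974, 0.0], [0.0, 0.0, -1.0]]
wrist_force: [-0.2, -0.8, 0.1]
gripper_width: 23.0
grasp_force: 15.0
```

Request:
{"method": "step_arm", "body": {"commands": [{"tx": 0, "ty": 0, "tz": -0.001, "rx": 0, "ry": 0, "rz": 0, "fingers": 0.1}, {"tx": 0, "ty": 0, "tz": 0, "rx": 0, "ry": 0, "rz": 0, "fingers": 0.1}]}}

```text
t: 14.3
ee_pos: [577.1, -85.3, 15.5]
tcp_rot: [[-0.974, 0.225, -0.0], [0.225, 0.974, 0.0], [0.0, 0.0, -1.0]]
wrist_force: [-0.7, 1.3, 0.6]
gripper_width: 22.9
grasp_force: 15.0
```

Request:
{"method": "step_arm", "body": {"commands": [{"tx": 0, "ty": 0, "tz": -0.001, "rx": 0, "ry": 0, "rz": 0, "fingers": 0.1}, {"tx": 0, "ty": 0, "tz": 0, "rx": 0, "ry": 0, "rz": 0, "fingers": 0.1}]}}

```text
t: 14.55
ee_pos: [577.2, -85.4, 14.6]
tcp_rot: [[-0.974, 0.225, -0.0], [0.225, 0.974, 0.0], [0.0, 0.0, -1.0]]
wrist_force: [-1.1, 1.2, 2.3]
gripper_width: 23.4
grasp_force: 15.0
```

Request:
{"method": "step_arm", "body": {"commands": [{"tx": 0, "ty": 0, "tz": 0, "rx": 0, "ry": 0, "rz": 0, "fingers": 0.32}, {"tx": 0, "ty": 0, "tz": 0, "rx": 0, "ry": 0, "rz": 0, "fingers": 0.32}, {"tx": 0, "ty": 0, "tz": 0, "rx": 0, "ry": 0, "rz": 0, "fingers": 0.32}, {"tx": 0, "ty": 0, "tz": 0.004, "rx": 0, "ry": 0, "rz": 0, "fingers": 0.32}, {"tx": 0, "ty": 0, "tz": 0.01, "rx": 0, "ry": 0, "rz": 0, "fingers": 0.45}, {"tx": 0, "ty": 0, "tz": 0.06, "rx": 0, "ry": 0, "rz": 0, "fingers": 0.6}, {"tx": -0.01, "ty": -0.05, "tz": 0.05, "rx": 0, "ry": 0, "rz": 0, "fingers": 0.8}, {"tx": 0, "ty": -0.06, "tz": 0.0, "rx": 0, "ry": 0, "rz": 0, "fingers": 0.8}, {"tx": 0, "ty": 0, "tz": 0, "rx": 0, "ry": 0, "rz": 0, "fingers": 0.8}, {"tx": 0, "ty": 0, "tz": 0, "rx": 0, "ry": 0, "rz": 0, "fingers": 0.8}]}}

```text
t: 15.8
ee_pos: [568.5, -189.2, 132.6]
tcp_rot: [[-0.974, 0.225, 0.0], [0.225, 0.974, 0.0], [-0.0, 0.001, -1.0]]
wrist_force: [-0.2, 0.9, 0.1]
gripper_width: 68.7
grasp_force: 0.0
```

Run:
```python
from h import *
import pickle
s=snapshot("wrist");t=snapshot("scene");u=snapshot("top");o=get_obs();print(o["ee_pos"],o["wrist_force"],o["gripper_width"],np.round(o["joints"],1))
pickle.dump((s,t,u),open("s6.pkl","wb"))
a=cv2.resize(s["frame"],(400,300))
b=cv2.resize(t["frame"][200:310,280:410],(390,330),interpolation=cv2.INTER_CUBIC)[:300]
c=cv2.resize(u["frame"][185:275,262:352],(300,300),interpolation=cv2.INTER_CUBIC)
d=cv2.resize(t["frame"][280:400,200:320],(300,300),interpolation=cv2.INTER_CUBIC)
z=np.zeros((300,790-600,3),np.uint8)
cv2.imwrite("pics/w7.png",np.vstack([np.hstack([a,b]),np.hstack([c,d,z])])[:,:,::-1])
wood=lambda h,i:(h[:,:,1]>75)&(h[:,:,0]<22)
for z in(73,): print(proj(s,[588,-275,z]))
```

```text
[ 568.83696022 -187.78103006  132.25273165] [1.27562061 0.14496926 0.26980898] 69.37136957238988 [-26.1  24.2  51.5  94.5 -19.9  70.9 106.7]
[[215. 292.]]
```

View pics/w7.png

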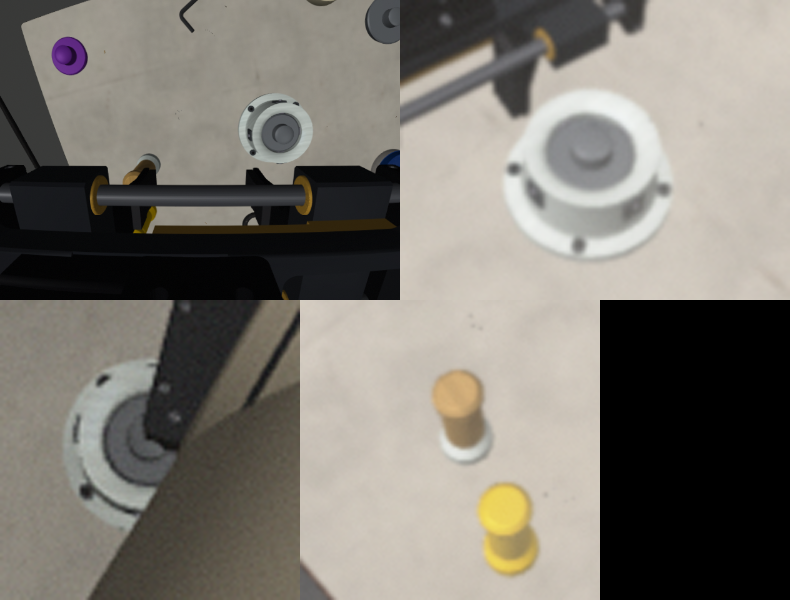

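The cap rests level in the mouth (scene crop (590,150)), with the boss central. The wooden pusher still stands with its knob at scene (263,317) and its foot at (266,336). Next I'll triangulate it.

Run:
```python
from h import *
import pickle
s,t,u=pickle.load(open("s6.pkl","rb"));T=pickle.load(open("s.pkl","rb"))["top"]
A=[];b=[]
for c,uv in((t,(263.2,317.2)),(T,(414.2,220))):
    o,d=ray(c,uv);d/=np.linalg.norm(d);M=np.eye(3)-np.outer(d,d);A.append(M);b.append(M@o)
x,r,*_=np.linalg.lstsq(np.vstack(A),np.hstack(b),rcond=None);print("knob",x.round(1),r)
print("knob z78: scene",onz(t,(263.2,317.2),78),"top",onz(T,(414.2,220),78))
print("foot",onz(t,(266,336),4),onz(T,(406.2,225.5),8))
# scene: wood blob left/right edges midline & cap boss/disc in mouth
wood=lambda h,i:(h[:,:,1]>75)&(h[:,:,0]<22)
e,h=ell(t,(263,322),24,wood);print(e,h.min(0),h.max(0))
g=lambda h,i:(h[:,:,2]<165)&(h[:,:,2]>60)&(abs(i[:,:,0]-i[:,:,2])<12)
e,h=ell(t,(343,250),24,g);print("disc",e,onz(t,e[0],42),proj(t,[577.2,-85.5,40]))
white=lambda h,i:(i[:,:,0]-i[:,:,2]<6)&(h[:,:,2]>110)
e,h=ell(s,(240,258),22,white);print("foot wrist",e,[onz(s,p,12) for p in (h.min(0),h.max(0))],onz(s,e[0],12))
```

```text
knob [ 589.8 -274.6   77.4] [1.81699842]
knob z78: scene [ 590.7 -274.1] top [ 589.2 -275.3]
foot [ 589.8 -275.2] [ 587.3 -273.9]
((263.2488098144531, 322.2933654785156), (20.545169830322266, 29.935087203979492), 169.50283813476562) [253 308] [272 337]
disc ((342.7923278808594, 250.39202880859375), (24.43893814086914, 29.550859451293945), 100.94578552246094) [576.8 -85.9] [[343. 251.]]
foot wrist ((231.17933654785156, 254.1568145751953), (11.090898513793945, 20.65266227722168), 77.03238677978516) [array([ 569.9, -282. ]), array([ 582.1, -266.6])] [ 576.6 -274.3]
```

The pusher is at (589.3,-274.7). Because the tips turned out 31 mm short of the TCP, I need to check the body's clearance over the knob before grasping.

Run:
```python
from h import *
import pickle
s=pickle.load(open("w2.pkl","rb"));t=pickle.load(open("t2.pkl","rb"))
c=np.array([486.5,-258.]);ex=np.array([.974,-.225])
print("fingers closed pose, reported TCP z=18.1, tip true ~49")
L=np.polyfit([200,232.5,258],[280.8,263.3,252.5],1)
for d in(0,10,15,20,25,30,35,40):
    # wrist: z where row = 313.6 at offset -d ; scene: z where point at +d lies on rod line
    zs=np.arange(40,160,1.)
    w=min(zs,key=lambda z:abs(proj(s,[*(c-d*ex),z])[0,1]-313.6))
    q=lambda z:proj(t,[*(c+d*ex),z])[0]
    v=min(zs,key=lambda z:abs(np.polyval(L,q(z)[0])-q(z)[1]))
    print(d,"wrist rod z",w,"scene rod z",v)
```

```text
fingers closed pose, reported TCP z=18.1, tip true ~49
0 wrist rod z 72.0 scene rod z 78.0
10 wrist rod z 93.0 scene rod z 97.0
15 wrist rod z 103.0 scene rod z 104.0
20 wrist rod z 113.0 scene rod z 115.0
25 wrist rod z 123.0 scene rod z 122.0
30 wrist rod z 133.0 scene rod z 130.0
35 wrist rod z 143.0 scene rod z 141.0
40 wrist rod z 154.0 scene rod z 149.0
```

The carriers ride 1:1 with the fingers, which puts the rods about 80 mm above the true tips. So the body clearance behind the tips is as specified, and only the TCP z is offset by 31 mm. On to the pusher.

Request:
{"method": "step_arm", "body": {"commands": [{"tx": 0.01, "ty": -0.045, "tz": 0, "rx": 0, "ry": 0, "rz": 0, "fingers": 0.8}, {"tx": 0.0105, "ty": -0.042, "tz": 0, "rx": 0, "ry": 0, "rz": 0, "fingers": 0.8}, {"tx": 0, "ty": 0, "tz": 0, "rx": 0, "ry": 0, "rz": 0, "fingers": 0.8}, {"tx": 0, "ty": 0, "tz": -0.025, "rx": 0, "ry": 0, "rz": 0, "fingers": 0.8}, {"tx": 0, "ty": 0, "tz": -0.025, "rx": 0, "ry": 0, "rz": 0, "fingers": 0.8}, {"tx": 0, "ty": 0, "tz": 0, "rx": 0, "ry": 0, "rz": 0, "fingers": 0.8}, {"tx": 0, "ty": 0, "tz": 0, "rx": 0, "ry": 0, "rz": 0, "fingers": 0.8}]}}

```text
t: 16.82
ee_pos: [589.7, -275.6, 83.3]
tcp_rot: [[-0.975, 0.224, 0.001], [0.224, 0.975, -0.0], [-0.001, 0.0, -1.0]]
wrist_force: [0.0, -0.0, 0.2]
gripper_width: 69.6
grasp_force: 0.0
```

Request:
{"method": "step_arm", "body": {"commands": [{"tx": 0, "ty": 0.0008, "tz": -0.04, "rx": 0, "ry": 0, "rz": 0, "fingers": 0.8}, {"tx": 0, "ty": 0, "tz": -0.03, "rx": 0, "ry": 0, "rz": 0, "fingers": 0.8}, {"tx": 0, "ty": 0, "tz": -0.008, "rx": 0, "ry": 0, "rz": 0, "fingers": 0.8}, {"tx": 0, "ty": 0, "tz": 0, "rx": 0, "ry": 0, "rz": 0, "fingers": 0.8}]}}

```text
t: 17.32
ee_pos: [589.5, -275.7, 5.4]
tcp_rot: [[-0.974, 0.225, 0.001], [0.225, 0.974, -0.0], [-0.001, -0.0, -1.0]]
wrist_force: [-0.4, -0.8, 0.3]
gripper_width: 70.0
grasp_force: 0.0
```

Request:
{"method": "step_arm", "body": {"commands": [{"tx": 0, "ty": 0, "tz": -0.004, "rx": 0, "ry": 0, "rz": 0, "fingers": 0.8}, {"tx": 0, "ty": 0, "tz": -0.003, "rx": 0, "ry": 0, "rz": 0, "fingers": 0.8}, {"tx": 0, "ty": 0, "tz": 0, "rx": 0, "ry": 0, "rz": 0, "fingers": 0.8}]}}

```text
t: 17.7
ee_pos: [589.0, -275.5, -2.5]
tcp_rot: [[-0.974, 0.225, 0.0], [0.225, 0.974, 0.0], [-0.0, 0.0, -1.0]]
wrist_force: [0.3, 0.6, -0.3]
gripper_width: 69.4
grasp_force: 0.0
```

Request:
{"method": "step_arm", "body": {"commands": [{"tx": 0, "ty": 0, "tz": -0.003, "rx": 0, "ry": 0, "rz": 0, "fingers": 0.8}, {"tx": 0, "ty": 0, "tz": -0.003, "rx": 0, "ry": 0, "rz": 0, "fingers": 0.8}, {"tx": 0, "ty": 0, "tz": 0, "rx": 0, "ry": 0, "rz": 0, "fingers": 0.8}]}}

```text
t: 18.08
ee_pos: [588.7, -275.4, -9.0]
tcp_rot: [[-0.974, 0.225, -0.001], [0.225, 0.974, 0.0], [0.001, 0.0, -1.0]]
wrist_force: [0.2, 0.6, 0.8]
gripper_width: 69.8
grasp_force: 0.0
```

Request:
{"method": "step_arm", "body": {"commands": [{"tx": 0, "ty": 0, "tz": 0, "rx": 0, "ry": 0, "rz": 0, "fingers": 0.4}, {"tx": 0, "ty": 0, "tz": 0, "rx": 0, "ry": 0, "rz": 0, "fingers": 0.2}, {"tx": 0, "ty": 0, "tz": 0, "rx": 0, "ry": 0, "rz": 0, "fingers": 0.2}, {"tx": 0, "ty": 0, "tz": 0, "rx": 0, "ry": 0, "rz": 0, "fingers": 0.2}, {"tx": 0, "ty": 0, "tz": 0, "rx": 0, "ry": 0, "rz": 0, "fingers": 0.2}, {"tx": 0, "ty": 0, "tz": 0, "rx": 0, "ry": 0, "rz": 0, "fingers": 0.2}], "grip_force": 15}}

```text
t: 18.82
ee_pos: [589.1, -275.4, -8.6]
tcp_rot: [[-0.974, 0.225, 0.0], [0.225, 0.974, 0.0], [-0.0, 0.0, -1.0]]
wrist_force: [0.3, 0.2, 0.9]
gripper_width: 29.9
grasp_force: 15.0
```

Reported width is 29.9, where the 26 mm grip should read about 25. The pads are probably catching the knob's underside, so I'll open, go 3 mm lower and regrip.

Request:
{"method": "step_arm", "body": {"commands": [{"tx": 0, "ty": 0, "tz": 0, "rx": 0, "ry": 0, "rz": 0, "fingers": 0.5}, {"tx": 0, "ty": 0, "tz": 0, "rx": 0, "ry": 0, "rz": 0, "fingers": 0.5}, {"tx": 0, "ty": 0, "tz": -0.003, "rx": 0, "ry": 0, "rz": 0, "fingers": 0.5}, {"tx": 0, "ty": 0, "tz": 0, "rx": 0, "ry": 0, "rz": 0, "fingers": 0.3}, {"tx": 0, "ty": 0, "tz": 0, "rx": 0, "ry": 0, "rz": 0, "fingers": 0.2}, {"tx": 0, "ty": 0, "tz": 0, "rx": 0, "ry": 0, "rz": 0, "fingers": 0.2}, {"tx": 0, "ty": 0, "tz": 0, "rx": 0, "ry": 0, "rz": 0, "fingers": 0.2}, {"tx": 0, "ty": 0, "tz": 0, "rx": 0, "ry": 0, "rz": 0, "fingers": 0.2}]}}

```text
t: 19.82
ee_pos: [589.0, -275.5, -11.7]
tcp_rot: [[-0.974, 0.225, 0.0], [0.225, 0.974, 0.0], [-0.0, 0.0, -1.0]]
wrist_force: [-0.5, 0.9, -0.4]
gripper_width: 25.4
grasp_force: 15.0
```

Run:
```python
from h import *
import pickle
o=get_obs();print(o["ee_pos"],o["wrist_force"],o["gripper_width"],o["grasp_force"])
t=snapshot("scene");s=snapshot("wrist");pickle.dump((s,t),open("s7.pkl","wb"))
wood=lambda h,i:(h[:,:,1]>75)&(h[:,:,0]<22)
for c,p,r in((t,(263,322),24),):
    e,h=ell(c,p,r,wood);print(e,h.min(0),h.max(0))
white=lambda h,i:(i[:,:,0]-i[:,:,2]<8)&(h[:,:,2]>110)
e,h=ell(t,(266,336),16,white);print("foot",e,h.min(0),h.max(0))
t0=pickle.load(open("s.pkl","rb"))["scene"];e,h=ell(t0,(266,336),16,white);print("foot0",e,h.min(0),h.max(0))
```

```text
[ 589.01200133 -275.45529594  -11.66659931] [-0.49356279  0.88147584 -0.36694533] 25.413078683196858 14.99912322498858
((264.23516845703125, 322.06842041015625), (5.587011814117432, 20.071216583251953), 62.79150390625) [256 317] [272 327]
foot ((267.1346740722656, 339.7839660644531), (9.289677619934082, 17.410001754760742), 65.1360855102539) [259 335] [275 345]
foot0 ((266.09881591796875, 339.7820739746094), (9.188136100769043, 16.57034683227539), 86.22847747802734) [258 337] [274 344]
```

Request:
{"method": "step_arm", "body": {"commands": [{"tx": 0, "ty": 0, "tz": 0, "rx": 0, "ry": 0, "rz": 0, "fingers": 0.1}, {"tx": 0, "ty": 0, "tz": 0.03, "rx": 0, "ry": 0, "rz": 0, "fingers": 0.1}, {"tx": 0, "ty": 0, "tz": 0.05, "rx": 0, "ry": 0, "rz": 0, "fingers": 0.1}, {"tx": -0.003, "ty": 0.04, "tz": 0, "rx": 0, "ry": 0, "rz": 0, "fingers": 0.1}, {"tx": -0.003, "ty": 0.05, "tz": 0, "rx": 0, "ry": 0, "rz": 0, "fingers": 0.1}, {"tx": -0.003, "ty": 0.05, "tz": 0, "rx": 0, "ry": 0, "rz": 0, "fingers": 0.1}, {"tx": -0.003, "ty": 0.05, "tz": 0, "rx": 0, "ry": 0, "rz": 0, "fingers": 0.1}, {"tx": 0, "ty": 0, "tz": 0, "rx": 0, "ry": 0, "rz": 0, "fingers": 0.1}, {"tx": 0, "ty": 0, "tz": 0, "rx": 0, "ry": 0, "rz": 0, "fingers": 0.1}, {"tx": 0, "ty": 0, "tz": 0, "rx": 0, "ry": 0, "rz": 0, "fingers": 0.1}], "grip_force": 55}}

```text
t: 21.18
ee_pos: [576.7, -87.4, 68.4]
tcp_rot: [[-0.974, 0.227, -0.0], [0.227, 0.974, -0.001], [-0.0, -0.001, -1.0]]
wrist_force: [0.1, -0.3, -1.9]
gripper_width: 24.9
grasp_force: 55.0
```

Run:
```python
from h import *
import pickle
o=get_obs();print(o["ee_pos"],np.mean([get_obs()["wrist_force"] for _ in range(5)],0),o["gripper_width"],o["grasp_force"],np.round(o["joints"],1))
t=snapshot("scene");s=snapshot("wrist");pickle.dump((s,t),open("s8.pkl","wb"))
white=lambda h,i:(i[:,:,0]-i[:,:,2]<8)&(h[:,:,2]>110)
print("expect foot centre",proj(t,[577.2,-85.4,86]),proj(t,[577.2,-85.4,80]),"boss",proj(t,[577.2,-85.4,53]))
wood=lambda h,i:(h[:,:,1]>75)&(h[:,:,0]<22)
e,h=ell(t,(345,225),30,wood);print("wood",e,h.min(0),h.max(0),"expect",proj(t,[577.2,-85.4,100]))
g=lambda h,i:(h[:,:,2]<165)&(h[:,:,2]>60)&(abs(i[:,:,0]-i[:,:,2])<12)
e,h=ell(t,(343,254),18,g);print("grey",e,h.min(0),h.max(0))
```

```text
[576.71450723 -87.39301286  68.39600626] [ 0.11720721 -0.29224014 -1.86901058] 24.930722258387128 54.99840301461518 [-35.5  26.1  50.  100.7 -22.1  63.6  98.5]
expect foot centre [[344. 236.]] [[344. 238.]] boss [[343. 247.]]
wood ((349.76739501953125, 211.9065399169922), (6.969789981842041, 13.072339057922363), 65.35106658935547) [344 208] [355 216] expect [[345. 232.]]
grey ((342.768310546875, 250.16831970214844), (25.025123596191406, 29.52048110961914), 102.59834289550781) [329 238] [357 262]
```

Request:
{"method": "step_arm", "body": {"commands": [{"tx": 0, "ty": 0, "tz": -0.012, "rx": 0, "ry": 0, "rz": 0, "fingers": 0.1}, {"tx": 0, "ty": 0, "tz": -0.008, "rx": 0, "ry": 0, "rz": 0, "fingers": 0.1}, {"tx": 0, "ty": 0, "tz": 0, "rx": 0, "ry": 0, "rz": 0, "fingers": 0.1}, {"tx": 0, "ty": 0, "tz": 0, "rx": 0, "ry": 0, "rz": 0, "fingers": 0.1}]}}

```text
t: 21.78
ee_pos: [577.0, -85.7, 48.3]
tcp_rot: [[-0.974, 0.225, -0.0], [0.225, 0.974, -0.0], [0.0, -0.0, -1.0]]
wrist_force: [-0.7, 0.2, -2.2]
gripper_width: 25.5
grasp_force: 55.0
```

Request:
{"method": "step_arm", "body": {"commands": [{"tx": 0, "ty": 0, "tz": -0.003, "rx": 0, "ry": 0, "rz": 0, "fingers": 0.1}, {"tx": 0, "ty": 0, "tz": -0.0025, "rx": 0, "ry": 0, "rz": 0, "fingers": 0.1}, {"tx": 0, "ty": 0, "tz": 0, "rx": 0, "ry": 0, "rz": 0, "fingers": 0.1}]}}

```text
t: 22.15
ee_pos: [576.8, -85.5, 42.6]
tcp_rot: [[-0.974, 0.225, -0.0], [0.225, 0.974, 0.0], [0.0, 0.0, -1.0]]
wrist_force: [-0.2, -0.1, -2.7]
gripper_width: 24.9
grasp_force: 55.0
```

Request:
{"method": "step_arm", "body": {"commands": [{"tx": 0, "ty": 0, "tz": -0.001, "rx": 0, "ry": 0, "rz": 0, "fingers": 0.1}, {"tx": 0, "ty": 0, "tz": -0.0005, "rx": 0, "ry": 0, "rz": 0, "fingers": 0.1}]}}

```text
t: 22.4
ee_pos: [577.0, -85.6, 41.4]
tcp_rot: [[-0.974, 0.225, 0.0], [0.225, 0.974, 0.0], [-0.0, 0.0, -1.0]]
wrist_force: [0.4, -0.4, -0.2]
gripper_width: 25.0
grasp_force: 55.0
```

Request:
{"method": "step_arm", "body": {"commands": [{"tx": 0, "ty": 0, "tz": -0.0005, "rx": 0, "ry": 0, "rz": 0, "fingers": 0.1}, {"tx": 0, "ty": 0, "tz": -0.0005, "rx": 0, "ry": 0, "rz": 0, "fingers": 0.1}]}}

```text
t: 22.65
ee_pos: [577.2, -85.6, 40.7]
tcp_rot: [[-0.974, 0.225, 0.001], [0.225, 0.974, 0.0], [-0.001, 0.0, -1.0]]
wrist_force: [-0.5, 0.5, 3.3]
gripper_width: 25.3
grasp_force: 55.0
```

Contact with the boss came at the predicted height of 41.4. I'll press on in small steps.

Request:
{"method": "step_arm", "body": {"commands": [{"tx": 0, "ty": 0, "tz": -0.0005, "rx": 0, "ry": 0, "rz": 0, "fingers": 0.1}, {"tx": 0, "ty": 0, "tz": -0.0005, "rx": 0, "ry": 0, "rz": 0, "fingers": 0.1}]}}

```text
t: 22.9
ee_pos: [577.3, -85.6, 39.6]
tcp_rot: [[-0.974, 0.225, 0.001], [0.225, 0.974, 0.0], [-0.001, 0.0, -1.0]]
wrist_force: [-1.4, -0.2, 3.3]
gripper_width: 24.6
grasp_force: 55.0
```

Request:
{"method": "step_arm", "body": {"commands": [{"tx": 0, "ty": 0, "tz": -0.0005, "rx": 0, "ry": 0, "rz": 0, "fingers": 0.1}, {"tx": 0, "ty": 0, "tz": -0.0005, "rx": 0, "ry": 0, "rz": 0, "fingers": 0.1}]}}

```text
t: 23.15
ee_pos: [577.2, -85.5, 38.5]
tcp_rot: [[-0.974, 0.225, 0.0], [0.225, 0.974, 0.0], [-0.0, 0.0, -1.0]]
wrist_force: [-0.6, 0.6, 4.2]
gripper_width: 24.9
grasp_force: 55.0
```

Request:
{"method": "step_arm", "body": {"commands": [{"tx": 0, "ty": 0, "tz": -0.0005, "rx": 0, "ry": 0, "rz": 0, "fingers": 0.1}, {"tx": 0, "ty": 0, "tz": -0.0005, "rx": 0, "ry": 0, "rz": 0, "fingers": 0.1}]}}

```text
t: 23.4
ee_pos: [577.2, -85.5, 37.5]
tcp_rot: [[-0.974, 0.225, 0.0], [0.225, 0.974, 0.0], [-0.0, 0.0, -1.0]]
wrist_force: [-0.4, -0.3, 5.1]
gripper_width: 24.7
grasp_force: 55.0
```

Request:
{"method": "step_arm", "body": {"commands": [{"tx": 0, "ty": 0, "tz": -0.0008, "rx": 0, "ry": 0, "rz": 0, "fingers": 0.1}, {"tx": 0, "ty": 0, "tz": -0.0007, "rx": 0, "ry": 0, "rz": 0, "fingers": 0.1}]}}

```text
t: 23.65
ee_pos: [577.3, -85.6, 36.1]
tcp_rot: [[-0.974, 0.225, 0.001], [0.225, 0.974, 0.0], [-0.001, 0.0, -1.0]]
wrist_force: [0.5, 0.3, 7.2]
gripper_width: 25.1
grasp_force: 55.0
```

Request:
{"method": "step_arm", "body": {"commands": [{"tx": 0, "ty": 0, "tz": -0.0005, "rx": 0, "ry": 0, "rz": 0, "fingers": 0.1}, {"tx": 0, "ty": 0, "tz": -0.0005, "rx": 0, "ry": 0, "rz": 0, "fingers": 0.1}]}}

```text
t: 23.9
ee_pos: [577.4, -85.6, 35.2]
tcp_rot: [[-0.974, 0.225, 0.001], [0.225, 0.974, 0.0], [-0.001, 0.0, -1.0]]
wrist_force: [-1.1, -0.7, 8.9]
gripper_width: 25.2
grasp_force: 55.0
```

Request:
{"method": "step_arm", "body": {"commands": [{"tx": 0, "ty": 0, "tz": -0.0005, "rx": 0, "ry": 0, "rz": 0, "fingers": 0.1}, {"tx": 0, "ty": 0, "tz": -0.0005, "rx": 0, "ry": 0, "rz": 0, "fingers": 0.1}]}}

```text
t: 24.15
ee_pos: [577.4, -85.6, 34.3]
tcp_rot: [[-0.974, 0.225, 0.001], [0.225, 0.974, 0.0], [-0.001, 0.0, -1.0]]
wrist_force: [-1.5, 0.1, 8.2]
gripper_width: 25.0
grasp_force: 55.0
```

Request:
{"method": "step_arm", "body": {"commands": [{"tx": 0, "ty": 0, "tz": -0.0005, "rx": 0, "ry": 0, "rz": 0, "fingers": 0.1}, {"tx": 0, "ty": 0, "tz": -0.0005, "rx": 0, "ry": 0, "rz": 0, "fingers": 0.1}]}}

```text
t: 24.4
ee_pos: [577.5, -85.6, 33.4]
tcp_rot: [[-0.974, 0.225, 0.001], [0.225, 0.974, 0.0], [-0.001, 0.0, -1.0]]
wrist_force: [-1.7, 0.4, 8.6]
gripper_width: 25.4
grasp_force: 55.0
```

Request:
{"method": "step_arm", "body": {"commands": [{"tx": 0, "ty": 0, "tz": -0.0005, "rx": 0, "ry": 0, "rz": 0, "fingers": 0.1}, {"tx": 0, "ty": 0, "tz": -0.0005, "rx": 0, "ry": 0, "rz": 0, "fingers": 0.1}]}}

```text
t: 24.65
ee_pos: [576.3, -85.4, 31.1]
tcp_rot: [[-0.974, 0.225, -0.001], [0.225, 0.974, 0.0], [0.001, -0.0, -1.0]]
wrist_force: [-0.4, -0.0, -2.2]
gripper_width: 25.1
grasp_force: 55.0
```

Request:
{"method": "step_arm", "body": {"commands": [{"tx": 0, "ty": 0, "tz": -0.0005, "rx": 0, "ry": 0, "rz": 0, "fingers": 0.1}, {"tx": 0, "ty": 0, "tz": -0.0005, "rx": 0, "ry": 0, "rz": 0, "fingers": 0.1}]}}

```text
t: 24.9
ee_pos: [576.7, -85.5, 30.6]
tcp_rot: [[-0.974, 0.225, -0.001], [0.225, 0.974, 0.0], [0.001, -0.0, -1.0]]
wrist_force: [0.0, -0.3, -1.3]
gripper_width: 25.1
grasp_force: 55.0
```

The cap snapped past the clips at the expected height. Next comes the spring, then the bearing.

Request:
{"method": "step_arm", "body": {"commands": [{"tx": 0, "ty": 0, "tz": -0.0005, "rx": 0, "ry": 0, "rz": 0, "fingers": 0.1}, {"tx": 0, "ty": 0, "tz": -0.0005, "rx": 0, "ry": 0, "rz": 0, "fingers": 0.1}]}}

```text
t: 25.15
ee_pos: [576.9, -85.5, 29.9]
tcp_rot: [[-0.974, 0.225, -0.0], [0.225, 0.974, 0.0], [0.0, 0.0, -1.0]]
wrist_force: [-1.4, -0.0, -0.0]
gripper_width: 25.3
grasp_force: 55.0
```

Request:
{"method": "step_arm", "body": {"commands": [{"tx": 0, "ty": 0, "tz": -0.0005, "rx": 0, "ry": 0, "rz": 0, "fingers": 0.1}, {"tx": 0, "ty": 0, "tz": -0.0005, "rx": 0, "ry": 0, "rz": 0, "fingers": 0.1}]}}

```text
t: 25.4
ee_pos: [577.0, -85.5, 28.9]
tcp_rot: [[-0.974, 0.225, 0.0], [0.225, 0.974, 0.0], [0.0, 0.0, -1.0]]
wrist_force: [-1.9, 0.9, 3.4]
gripper_width: 25.4
grasp_force: 55.0
```

Request:
{"method": "step_arm", "body": {"commands": [{"tx": 0, "ty": 0, "tz": -0.0003, "rx": 0, "ry": 0, "rz": 0, "fingers": 0.1}, {"tx": 0, "ty": 0, "tz": -0.0004, "rx": 0, "ry": 0, "rz": 0, "fingers": 0.1}]}}

```text
t: 25.65
ee_pos: [577.2, -85.6, 28.6]
tcp_rot: [[-0.974, 0.225, 0.0], [0.225, 0.974, 0.0], [-0.0, 0.0, -1.0]]
wrist_force: [-3.5, 0.8, 8.5]
gripper_width: 25.0
grasp_force: 55.0
```

Request:
{"method": "step_arm", "body": {"commands": [{"tx": 0, "ty": 0, "tz": -0.0003, "rx": 0, "ry": 0, "rz": 0, "fingers": 0.1}, {"tx": 0, "ty": 0, "tz": 0, "rx": 0, "ry": 0, "rz": 0, "fingers": 0.1}]}}

```text
t: 25.9
ee_pos: [577.2, -85.6, 28.5]
tcp_rot: [[-0.974, 0.225, 0.0], [0.225, 0.974, 0.0], [-0.0, 0.0, -1.0]]
wrist_force: [-4.1, 1.5, 9.7]
gripper_width: 24.9
grasp_force: 55.0
```

Request:
{"method": "step_arm", "body": {"commands": [{"tx": 0, "ty": 0, "tz": -0.0002, "rx": 0, "ry": 0, "rz": 0, "fingers": 0.1}, {"tx": 0, "ty": 0, "tz": 0, "rx": 0, "ry": 0, "rz": 0, "fingers": 0.1}]}}

```text
t: 26.15
ee_pos: [577.2, -85.6, 28.4]
tcp_rot: [[-0.974, 0.225, 0.0], [0.225, 0.974, 0.001], [-0.0, 0.001, -1.0]]
wrist_force: [-4.2, 0.2, 10.8]
gripper_width: 25.0
grasp_force: 55.0
```

Request:
{"method": "step_arm", "body": {"commands": [{"tx": 0, "ty": 0, "tz": -0.0004, "rx": 0, "ry": 0, "rz": 0, "fingers": 0.1}, {"tx": 0, "ty": 0, "tz": 0, "rx": 0, "ry": 0, "rz": 0, "fingers": 0.1}]}}

```text
t: 26.4
ee_pos: [577.3, -85.6, 28.3]
tcp_rot: [[-0.974, 0.225, 0.001], [0.225, 0.974, 0.001], [-0.001, 0.001, -1.0]]
wrist_force: [-6.1, 1.1, 13.9]
gripper_width: 25.1
grasp_force: 55.0
```

Request:
{"method": "step_arm", "body": {"commands": [{"tx": 0, "ty": 0, "tz": -0.0003, "rx": 0, "ry": 0, "rz": 0, "fingers": 0.1}, {"tx": 0, "ty": 0, "tz": 0, "rx": 0, "ry": 0, "rz": 0, "fingers": 0.1}]}}

```text
t: 26.65
ee_pos: [577.3, -85.6, 28.2]
tcp_rot: [[-0.974, 0.225, 0.001], [0.225, 0.974, 0.001], [-0.001, 0.001, -1.0]]
wrist_force: [-7.0, 1.3, 15.9]
gripper_width: 25.2
grasp_force: 55.0
```

Request:
{"method": "step_arm", "body": {"commands": [{"tx": -0.0003, "ty": 0, "tz": -0.0002, "rx": 0, "ry": 0, "rz": 0, "fingers": 0.1}, {"tx": 0, "ty": 0, "tz": 0, "rx": 0, "ry": 0, "rz": 0, "fingers": 0.1}]}}

```text
t: 26.9
ee_pos: [577.3, -85.6, 28.2]
tcp_rot: [[-0.974, 0.225, 0.001], [0.225, 0.974, 0.001], [-0.001, 0.001, -1.0]]
wrist_force: [-6.8, 1.9, 16.9]
gripper_width: 25.1
grasp_force: 55.0
```

Request:
{"method": "step_arm", "body": {"commands": [{"tx": 0, "ty": 0, "tz": -0.0001, "rx": 0, "ry": 0, "rz": 0, "fingers": 0.1}, {"tx": 0, "ty": 0, "tz": 0, "rx": 0, "ry": 0, "rz": 0, "fingers": 0.1}, {"tx": 0, "ty": 0, "tz": 0, "rx": 0, "ry": 0, "rz": 0, "fingers": 0.1}]}}

```text
t: 27.28
ee_pos: [577.3, -85.6, 28.1]
tcp_rot: [[-0.974, 0.225, 0.001], [0.225, 0.974, 0.001], [-0.001, 0.001, -1.0]]
wrist_force: [-5.6, 2.4, 17.1]
gripper_width: 25.3
grasp_force: 55.0
```

Request:
{"method": "step_arm", "body": {"commands": [{"tx": 0, "ty": 0, "tz": -0.00025, "rx": 0, "ry": 0, "rz": 0, "fingers": 0.1}, {"tx": 0, "ty": 0, "tz": 0, "rx": 0, "ry": 0, "rz": 0, "fingers": 0.1}, {"tx": 0, "ty": 0, "tz": 0, "rx": 0, "ry": 0, "rz": 0, "fingers": 0.1}, {"tx": 0, "ty": 0, "tz": 0, "rx": 0, "ry": 0, "rz": 0, "fingers": 0.1}, {"tx": 0, "ty": 0, "tz": 0, "rx": 0, "ry": 0, "rz": 0, "fingers": 0.1}, {"tx": 0, "ty": 0, "tz": 0, "rx": 0, "ry": 0, "rz": 0, "fingers": 0.1}, {"tx": 0, "ty": 0, "tz": 0, "rx": 0, "ry": 0, "rz": 0, "fingers": 0.1}]}}

```text
t: 28.15
ee_pos: [577.4, -85.7, 28.1]
tcp_rot: [[-0.974, 0.225, 0.001], [0.225, 0.974, 0.001], [-0.001, 0.001, -1.0]]
wrist_force: [-7.5, 1.7, 20.9]
gripper_width: 25.3
grasp_force: 55.0
```

About 22 N was held on the bearing. I'll lift off and carry the pusher back to its place.

Request:
{"method": "step_arm", "body": {"commands": [{"tx": 0, "ty": 0, "tz": 0.003, "rx": 0, "ry": 0, "rz": 0, "fingers": 0.1}, {"tx": 0, "ty": 0, "tz": 0.012, "rx": 0, "ry": 0, "rz": 0, "fingers": 0.1}, {"tx": 0, "ty": 0, "tz": 0.035, "rx": 0, "ry": 0, "rz": 0, "fingers": 0.1}, {"tx": 0.003, "ty": -0.04, "tz": 0, "rx": 0, "ry": 0, "rz": 0, "fingers": 0.1}, {"tx": 0.003, "ty": -0.05, "tz": 0, "rx": 0, "ry": 0, "rz": 0, "fingers": 0.1}, {"tx": 0.003, "ty": -0.05, "tz": 0, "rx": 0, "ry": 0, "rz": 0, "fingers": 0.1}, {"tx": 0.003, "ty": -0.05, "tz": 0, "rx": 0, "ry": 0, "rz": 0, "fingers": 0.1}, {"tx": 0, "ty": 0, "tz": -0.04, "rx": 0, "ry": 0, "rz": 0, "fingers": 0.1}, {"tx": 0, "ty": 0, "tz": -0.03, "rx": 0, "ry": 0, "rz": 0, "fingers": 0.1}, {"tx": 0, "ty": 0, "tz": 0, "rx": 0, "ry": 0, "rz": 0, "fingers": 0.1}]}}

```text
t: 29.4
ee_pos: [587.2, -274.7, 4.5]
tcp_rot: [[-0.974, 0.225, -0.004], [0.225, 0.974, 0.001], [0.004, 0.0, -1.0]]
wrist_force: [0.2, -0.2, -1.3]
gripper_width: 25.2
grasp_force: 55.0
```

Request:
{"method": "step_arm", "body": {"commands": [{"tx": 0, "ty": 0, "tz": -0.005, "rx": 0, "ry": 0, "rz": 0, "fingers": 0.1}, {"tx": 0, "ty": 0, "tz": 0, "rx": 0, "ry": 0, "rz": 0, "fingers": 0.1}]}}

```text
t: 29.65
ee_pos: [589.3, -275.6, 2.5]
tcp_rot: [[-0.974, 0.225, 0.001], [0.225, 0.974, -0.0], [-0.001, -0.0, -1.0]]
wrist_force: [-0.6, -0.6, -2.0]
gripper_width: 25.2
grasp_force: 55.0
```

Request:
{"method": "step_arm", "body": {"commands": [{"tx": 0, "ty": 0, "tz": -0.006, "rx": 0, "ry": 0, "rz": 0, "fingers": 0.1}, {"tx": 0, "ty": 0, "tz": -0.006, "rx": 0, "ry": 0, "rz": 0, "fingers": 0.1}, {"tx": 0, "ty": 0, "tz": 0, "rx": 0, "ry": 0, "rz": 0, "fingers": 0.1}]}}

```text
t: 30.02
ee_pos: [588.4, -275.3, -11.2]
tcp_rot: [[-0.974, 0.225, -0.001], [0.225, 0.974, 0.0], [0.001, 0.0, -1.0]]
wrist_force: [1.0, 0.0, -1.9]
gripper_width: 25.0
grasp_force: 55.0
```

Request:
{"method": "step_arm", "body": {"commands": [{"tx": 0, "ty": 0, "tz": -0.001, "rx": 0, "ry": 0, "rz": 0, "fingers": 0.1}, {"tx": 0, "ty": 0, "tz": -0.0005, "rx": 0, "ry": 0, "rz": 0, "fingers": 0.1}, {"tx": 0, "ty": 0, "tz": 0, "rx": 0, "ry": 0, "rz": 0, "fingers": 0.1}]}}

```text
t: 30.4
ee_pos: [588.8, -275.6, -11.7]
tcp_rot: [[-0.974, 0.225, 0.0], [0.225, 0.974, 0.0], [-0.0, 0.0, -1.0]]
wrist_force: [-1.6, 2.3, 2.9]
gripper_width: 25.4
grasp_force: 55.0
```

Run:
```python
from h import *
import pickle
t=snapshot("scene")
g=lambda h,i:(h[:,:,2]<165)&(h[:,:,2]>50)&(abs(i[:,:,0]-i[:,:,2])<12)
e,h=ell(t,(343,252),20,g);print("grey",e,h.min(0),h.max(0))
for z in(18+11.5,17+25.5,46):print(z,proj(t,[577.2,-85.4,z]))
white=lambda h,i:(i[:,:,0]-i[:,:,2]<8)&(h[:,:,2]>110)
e,h=ell(t,(266,336),16,white);print("foot",e,h.min(0),h.max(0))
pickle.dump(t,open("s9.pkl","wb"))
```

```text
grey ((342.5328063964844, 250.5249786376953), (24.54050064086914, 29.599994659423828), 104.23025512695312) [328 238] [357 263]
29.5 [[343. 254.]]
42.5 [[343. 250.]]
46 [[343. 249.]]
foot ((267.15509033203125, 339.7289123535156), (9.394320487976074, 17.27004051208496), 65.32308959960938) [259 335] [275 345]
```

Request:
{"method": "step_arm", "body": {"commands": [{"tx": 0, "ty": 0, "tz": 0.0002, "rx": 0, "ry": 0, "rz": 0, "fingers": 0.35}, {"tx": 0, "ty": 0, "tz": 0, "rx": 0, "ry": 0, "rz": 0, "fingers": 0.6}, {"tx": 0, "ty": 0, "tz": 0, "rx": 0, "ry": 0, "rz": 0, "fingers": 0.8}, {"tx": 0, "ty": 0, "tz": 0, "rx": 0, "ry": 0, "rz": 0, "fingers": 0.8}, {"tx": 0, "ty": 0, "tz": 0, "rx": 0, "ry": 0, "rz": 0, "fingers": 0.8}, {"tx": 0, "ty": 0, "tz": 0, "rx": 0, "ry": 0, "rz": 0, "fingers": 0.8}, {"tx": 0, "ty": 0, "tz": 0.03, "rx": 0, "ry": 0, "rz": 0, "fingers": 0.8}, {"tx": 0, "ty": 0, "tz": 0.05, "rx": 0, "ry": 0, "rz": 0, "fingers": 0.8}, {"tx": 0, "ty": 0, "tz": 0.06, "rx": 0, "ry": 0, "rz": 0, "fingers": 0.8}, {"tx": -0.05, "ty": 0, "tz": 0.03, "rx": 0, "ry": 0, "rz": 0, "fingers": 0.8}]}}

```text
t: 31.7
ee_pos: [541.5, -275.6, 161.3]
tcp_rot: [[-0.975, 0.222, 0.004], [0.222, 0.975, -0.003], [-0.005, -0.002, -1.0]]
wrist_force: [-1.0, 0.4, 1.9]
gripper_width: 69.9
grasp_force: 0.0
```

Request:
{"method": "step_arm", "body": {"commands": [{"tx": -0.05, "ty": 0, "tz": 0, "rx": 0, "ry": 0, "rz": 0, "fingers": 0.8}, {"tx": -0.03, "ty": 0.0, "tz": 0, "rx": 0, "ry": 0, "rz": 0, "fingers": 0.8}, {"tx": 0, "ty": 0, "tz": 0, "rx": 0, "ry": 0, "rz": 0, "fingers": 0.8}, {"tx": 0, "ty": 0, "tz": 0, "rx": 0, "ry": 0, "rz": 0, "fingers": 0.8}]}}

```text
t: 32.2
ee_pos: [459.6, -275.1, 158.3]
tcp_rot: [[-0.975, 0.224, 0.001], [0.224, 0.975, 0.0], [-0.001, 0.0, -1.0]]
wrist_force: [0.0, 0.6, -0.1]
gripper_width: 69.6
grasp_force: 0.0
```

Run:
```python
from h import *
import pickle
o=get_obs();print(o["t"],o["ee_pos"],o["wrist_force"],o["gripper_width"])
t=snapshot("scene");t0=pickle.load(open("s.pkl","rb"))["scene"]
wood=lambda h,i:(h[:,:,1]>75)&(h[:,:,0]<22)
white=lambda h,i:(i[:,:,0]-i[:,:,2]<8)&(h[:,:,2]>110)
for c in(t0,t):
    e,h=ell(c,(264,322),24,wood);print("wood",np.round(e[0],1),np.round(e[1],1),h.min(0),h.max(0))
    e,h=ell(c,(266,336),16,white);print("foot",np.round(e[0],1),h.min(0),h.max(0))
d=np.abs(t["frame"].astype(int)-t0["frame"]).max(2)>40
n,l,st,ce=cv2.connectedComponentsWithStats(cv2.morphologyEx(d.astype(np.uint8),cv2.MORPH_OPEN,np.ones((3,3))))
for i in range(1,n):
    if st[i,4]>12:print(st[i],ce[i].round())
# height of cap in housing: boss darker/lighter profile down the axis column
print(t["frame"][232:272:2,343].mean(1).round().tolist())
```

```text
32.2 [ 459.62172837 -275.10290601  158.30933828] [ 0.04937516  0.56166925 -0.12577563] 69.6233353047474
wood [263.3 322.5] [20.5 29.9] [253 308] [272 337]
foot [266.1 339.8] [258 337] [274 344]
wood [262.6 322.4] [20.2 29.6] [252 309] [271 337]
foot [265.3 340.4] [258 338] [273 345]
[40  0 11 10 88] [45.  4.]
[54  0  8  4 26] [58.  1.]
[ 69   0  16  10 129] [76.  4.]
[  88    0   48   38 1429] [112.  19.]
[136   0   5   6  22] [138.   2.]
[143   0  12  17 161] [149.   7.]
[156   0  18  16 228] [165.   7.]
[183   0  18  16 189] [190.   6.]
[52  6  5  9 32] [54. 10.]
[59 11  7  8 47] [62. 15.]
[178  17   7  11  59] [181.  22.]
[59 25  5  7 24] [61. 28.]
[77 24  5  8 37] [79. 27.]
[66 29  6  5 23] [69. 31.]
[140  36  12  11  87] [145.  42.]
[ 89  48  76  22 934] [124.  57.]
[124  55  18  11  69] [133.  60.]
[ 100   68  101  171 9393] [153. 147.]
[118 117  27  23 217] [128. 129.]
[196 158   8   5  29] [200. 160.]
[115 182  12  10  79] [121. 187.]
[222 214   5   4  18] [224. 216.]
[166 229   9  12  68] [170. 234.]
[340 254   5   4  18] [342. 256.]
[220 275  29  27 628] [234. 288.]
[233.0, 237.0, 230.0, 167.0, 156.0, 151.0, 139.0, 137.0, 142.0, 146.0, 146.0, 149.0, 145.0, 116.0, 132.0, 150.0, 197.0, 217.0, 204.0, 160.0]
```

Run:
```python
from h import *
import pickle
a=pickle.load(open("s6.pkl","rb"))[1];b=snapshot("scene")
for c in(a,b):
    print(c["frame"][236:268,343].mean(1).round().astype(int).tolist())
    print(c["frame"][252,322:364:2].mean(1).round().astype(int).tolist())
for z in(53,42.5):print(z,proj(b,[577.2,-85.4,z]),proj(b,[577.2,-85.4,z-14]))
```

```text
[230, 202, 161, 141, 135, 132, 134, 136, 138, 139, 141, 141, 144, 145, 147, 149, 146, 130, 115, 113, 122, 138, 143, 143, 145, 145, 149, 169, 197, 214, 219, 219]
[222, 220, 207, 169, 139, 141, 141, 136, 126, 143, 146, 144, 138, 117, 120, 144, 144, 142, 180, 225, 229]
[230, 202, 167, 157, 157, 157, 151, 141, 139, 137, 137, 140, 142, 143, 145, 145, 146, 146, 151, 151, 145, 123, 116, 121, 134, 146, 152, 168, 198, 213, 218, 218]
[221, 219, 206, 168, 140, 142, 143, 142, 148, 149, 148, 145, 145, 143, 139, 143, 147, 146, 189, 225, 229]
53 [[343. 247.]] [[343. 251.]]
42.5 [[343. 250.]] [[343. 254.]]
```

The boss is 3 to 4 px lower than when the cap was first set, which is about 11 mm and fits a cap held under the hooks. The pusher stands upright and the other objects are unchanged, so I'm handing in.

```bash
python3 -c "
from cell import *
print(close_job())"
```

```text
the job is handed in; nothing more can be done
None
```

The small cap is pressed past the clips and down to the bearing with the pusher (held there at about 22 N), the pusher stands upright back where it was, and the job is handed in at about 32 s; while finding the fingertip height I briefly pressed the closed fingers onto the cap on the bench with about 60 N.

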